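# Clear the flower-craft bench

## Robot

A 6-joint arm with a two-finger parallel gripper is mounted at the origin on the work surface. World frame = base frame: x ahead of the robot, y to its left, z up, the work surface at z = 0. Lengths are in mm, angles in rad, forces in N, time in s.
With the tool pointing down it reaches from about 300 to 775 mm from the base axis. Payload 14.6 kg.
Tool frame: the origin (TCP) lies at the very end of the fingers, on their centre line; the grasp point (between the pads) lies 19 mm behind it (pinch_z is the distance from the TCP to the grasp point, in mm); x points along the fingers, z is the direction in which the jaws open and shut, and the axes are right-handed (so a half turn about x gives the same grasp; the last joint's range is limited). The gripper opens to 94 mm and grips with 3 to 60 N. Pads are 16 mm wide; open, the fingers measure 119 mm over their backs; the gripper's body (75 mm by 177 mm) begins 78 mm behind the grasp point.
Start: joints at [-1.232, 0.3, 1.521, -0, 1.321, -0.067], TCP at [217.107, -505.325, 205.446] pointing down, gripper open.
Joint ranges: [-3.03, 3.03], [-0.79, 2.21], [0.23, 2.52], [-1.04, 4.18], [0, 3.07], [-2.55, 2.55]. Speed limits (rad/s): [2.22, 2.22, 2.57, 3.14, 3.14, 3.14].

## Interface

Orientations are given as [roll, pitch, yaw] about the fixed x, y, z axes, in that order (R = Rz(yaw) Ry(pitch) Rx(roll)).
In Python, from cell import read_state, camera, sign_off, pinch_z gives the robot as it stands. The module is installed in compiled form; this text tells all that it offers.
- The arm moves only by the tool arm_command, never from a script. Its argument "series" is a list of rows, each a list of 3 entries, a list of its own where there are three numbers: the finger opening in mm, from 0 to 94, then the shift along the tool's x, y, z in mm, then the turn about the tool's x in degrees. A call has 1 to 12 rows; each row is the pose to reach, as a shift and turn from the pose measured when the call began, along the tool's axes at that moment; what a row does not reach only later rows make up. A row lasts 1/8 s, in which the tool goes at most 62.5 mm and 10.7 degrees, less where a joint would pass 70% of its speed; a pose out of reach is approached as far as the arm can. A call with a gripper value outside its range is refused whole. The fingers move at their own pace and stop on an object; "newtons" is the grip in N (left out, the last holds). Time passes only in rows, so rows that repeat a pose let the fingers close. It gives the time, the measured TCP pose, the force and the opening at its end, in the units of the state.
- read_state(): the state, without advancing time (a new reading comes with each control period).
- camera(name): name is "scene" or "top"; returns a dict with "pixels" (420x560x3 uint8, red, green, blue), "range_z" (420x560 float32, mm along the optical axis (not along the pixel's ray), 0 where there is no reading), "fov_y" (degrees; the focal length in pixels is half the picture's height over the tangent of half this angle, whatever the lens; pixels are square), "cx", "cy" (the principal point, pixels), "R" (3x3) and "t" (3): a world point X has camera coordinates R X + t. Camera axes: x right, y down, z forward; pixel columns grow to the right and rows downward; lengths in mm; the calibration is good to about 2 mm. A picture is of the moment at which its call begins.
- sign_off(): hands the job in, once; it reports no verdict.
The state is a dict: "clock": time; "joints": joint angles; "qd": joint speeds; "effort": joint torques, N m; "eef_pos": TCP position; "eef_rot": TCP orientation; "wrist_force": force on the tool from outside, world axes, zero at the start; "moment": the same for the moment, N m; "finger_gap": finger opening in mm.
Only numpy, scipy, OpenCV 4.12 (cv2) and the standard library are available. Lean on these libraries where they do the work, as an engineer would, in place of code of your own. Each camera call takes 0.05 s, during which the arm holds its last target.

## Task

Clear the bench after the flower workshop: lay the pens and tweezers in the long white tool tray, and put the white foam domes and discs each in the clear box that already holds one of their kind, pinching the foam only lightly (a grip of 30 N at most) so that it does not dent. Stack all the loose brooch cases in one square, flush pile on the case that stands on the wooden board, every case turned the same way as that one. Leave the cutter and the pin dish where they are.

Things in the scene. Friction and masses are not known exactly. Their poses are not given: they have to be found in the camera images.
- dome1: White foam dome: 40 mm across, 25 mm high, straight-sided for its lowest 9 mm and rounded above, with a small flat top; 12 g. Origin on its axis at mid-height (12.5 mm above the table as it lies); z up through the round top. Soft: it dents if gripped with more than 30 N (30 N from each finger, 60 N over both). May be absent.
- dome2: White foam dome: 40 mm across, 25 mm high, straight-sided for its lowest 9 mm and rounded above, with a small flat top; 12 g. Origin on its axis at mid-height (12.5 mm above the table as it lies); z up through the round top. Soft: it dents if gripped with more than 30 N (30 N from each finger, 60 N over both). May be absent.
- disc1: Flat white foam disc: 44 mm across, 14 mm thick; 12 g. Origin at its centre (7 mm above the table as it lies). Soft like the domes: it dents if gripped with more than 30 N (30 N from each finger, 60 N over both). May be absent.
- disc2: Flat white foam disc: 44 mm across, 14 mm thick; 12 g. Origin at its centre (7 mm above the table as it lies). Soft like the domes: it dents if gripped with more than 30 N (30 N from each finger, 60 N over both). May be absent.
- case1: Flat closed brooch case with a fabric flower inside: white base, clear lid, a plain block 46 mm (its x) by 64 mm (its y) by 18 mm high (its z), about 50 to 100 g. Origin at its centre. Rigid, flat above and below. May be absent.
- case2: Flat closed brooch case with a fabric flower inside: white base, clear lid, a plain block 46 mm (its x) by 64 mm (its y) by 18 mm high (its z), about 50 to 100 g. Origin at its centre. Rigid, flat above and below. May be absent.
- case3: Flat closed brooch case with a fabric flower inside: white base, clear lid, a plain block 46 mm (its x) by 64 mm (its y) by 18 mm high (its z), about 50 to 100 g. Origin at its centre. Rigid, flat above and below. May be absent.
- base_case: The brooch case that stands on the wooden board and begins the pile: the same block, 46 (x) by 64 (y) by 18 mm (z), loose. Origin at its centre; its top is 9 mm above that. Always present.
- pen1: Flat-sided marker pen lying on its side, 130 mm long (its x, cap at +x) and 12 mm square with rounded edges, 30 g. Origin at its middle, 6 mm above the table as it lies. May be absent.
- pen2: Flat-sided marker pen lying on its side, 130 mm long (its x, cap at +x) and 12 mm square with rounded edges, 30 g. Origin at its middle, 6 mm above the table as it lies. May be absent.
- tweezers: Steel craft tweezers lying on their side: 120 mm long (their x, points at +x), 10 mm across at the middle (pinch there, along their y), 8 mm high, 25 g, rigid. Origin at the middle, 4 mm above the table as they lie. May be absent.
- dome_box: Clear open-topped box, fixed to the bench, 116 mm (its x) by 160 mm (its y) by 45 mm high outside, walls and floor 3.5 mm, thin white rim. Origin under its middle. A foam dome is already in it and stays: it stands on the floor with its axis at y = -50 mm, x = 0, so the free floor runs from y = -28 mm to y = +76 mm. It is one of two alike boxes; only the dome in it shows that it is for the domes.
- disc_box: Clear open-topped box, fixed to the bench, 116 mm (its x) by 160 mm (its y) by 45 mm high outside, walls and floor 3.5 mm, thin white rim. Origin under its middle. A foam disc is already in it and stays: it stands on the floor with its axis at y = -50 mm, x = 0, so the free floor runs from y = -28 mm to y = +76 mm. It is one of two alike boxes; only the disc in it shows that it is for the discs.
- tool_tray: Open white tool tray, fixed to the bench, empty: 120 mm (its x) by 170 mm (its y) by 30 mm high outside, walls and floor 4 mm. Origin under its middle. Pens lie in it along its y.
- board: Small wooden board fixed to the bench, 120 mm (x) by 140 mm (y) by 18 mm thick, with the first brooch case on it. Origin under its middle.
- cutter: Rotary cutter, white and blue, about 150 mm long, 28 mm wide, up to 42 mm high at its round blade; lies beside the pens and stays there. Origin under its middle.
- pin_dish: Round steel pin dish, 48 mm across, 23 mm high with its pins, 250 g; stands among the foam and the cases and stays there. Origin under its middle.

How it is judged:
By the outcome, as a careful person would: the job done as asked, in the order asked, and still so for the second after the job is handed in, with the robot touching nothing.
Of pen1, pen2, tweezers only 2 to 3 are there at a start; the rules pass over those that are not, and their reading is None.
Of dome1, dome2, disc1, disc2 only 3 to 4 are there at a start; the rules pass over those that are not, and their reading is None.
Of case1, case2, case3 only 2 to 3 are there at a start; the rules pass over those that are not, and their reading is None.
At some moment in a run one of dome1, dome2, disc1, disc2, pen1, pen2, tweezers, case1, case2, case3 may be knocked a few centimetres aside while the robot is not near it.
Once in a run the grip may slacken for a moment while it holds something.
It also fails if it takes over 210 s, if anything falls off the work surface, if the arm or the gripper's body presses on something with over 40 N, if the wrist force passes 120 N, or if a joint passes its speed limit or range.

## Working session

There is one attempt and no reset: what is moved stays moved. The work goes in short steps, Python scripts to look and compute and a tool call to move; the robot and the scene stay as the last step left them, time stands still between calls to the robot, and variables do not carry over. Pictures are saved under pics/ and viewed, and the job is handed in when it is done.

Besides the shell and the picture viewer there is one more tool, called by a JSON object that holds its "name" and its "arguments", one argument or row to a line. arm_command: Moves the arm, as the interface text tells. Its arguments: {"type":"object","properties":{"series":{"type":"array"},"newtons":{"type":"number"}},"required":["series"]}

```bash
mkdir -p pics; cat > h.py <<'E'
import numpy as np, cv2
from cell import read_state, camera, pinch_z
def snap(name,fn):
    c=camera(name); cv2.imwrite('pics/'+fn,c['pixels'][:,:,::-1]); np.savez('pics/'+fn[:-4]+'.npz',**c); return c
def ray(c,u,v,z):
    f=210/np.tan(np.radians(c['fov_y'])/2)
    d=c['R'].T@np.array([(u-c['cx'])/f,(v-c['cy'])/f,1]); o=-c['R'].T@c['t']
    s=(z-o[2])/d[2]; return o+s*d
def proj(c,X):
    f=210/np.tan(np.radians(c['fov_y'])/2)
    p=c['R']@np.array(X)+c['t']; return p[0]/p[2]*f+c['cx'],p[1]/p[2]*f+c['cy']
def cloud(c):
    f=210/np.tan(np.radians(c['fov_y'])/2)
    v,u=np.mgrid[0:420,0:560]; z=c['range_z']
    P=np.stack([(u-c['cx'])/f*z,(v-c['cy'])/f*z,z],-1)
    return (P-c['t'])@c['R']
E
python3 - <<'E'
from h import *
for n in('top','scene'):
    c=snap(n,n+'0.png'); print(n,c['fov_y'],c['cx'],c['cy'],-c['R'].T@c['t'],c['R'].round(3).tolist())
    cv2.imwrite('pics/%s0x.png'%n,cv2.resize(c['pixels'][:,:,::-1],(800,600),interpolation=cv2.INTER_CUBIC))
print(read_state(),pinch_z)
E
```

```text
top 45.97764510474907 265.71395077976837 216.22588237064068 [ 301.86142976   20.64104596 1116.55625486] [[-0.106, -0.994, 0.003], [-0.967, 0.102, -0.233], [0.231, -0.028, -0.973]]
scene 44.14974437715499 270.1581064202808 207.38678173687418 [1113.0732876   409.32500106  876.18034255] [[-0.547, 0.837, -0.018], [0.64, 0.404, -0.654], [-0.54, -0.369, -0.756]]
{'clock': 0.1, 'joints': array([-1.23160403e+00,  3.00443723e-01,  1.52149992e+00, -2.97943038e-05,
        1.32069400e+00, -6.66081530e-02]), 'qd': array([ 1.48601321e-03, -3.33314590e-03, -1.08280915e-03, -2.26097047e-03,
       -1.71056193e-03, -1.05164782e-05]), 'effort': array([ 2.26321165e-03, -5.32634282e+01, -3.53280008e+01,  7.09765172e-02,
        2.35175702e-02, -8.00884709e-05]), 'eef_pos': array([ 217.02501292, -505.12369906,  204.93567649]), 'eef_rot': array([3.10259466, 1.56975094, 1.93760618]), 'wrist_force': array([ 0.40572083,  0.00141637, -0.32979387]), 'moment': array([ 0.01186588,  0.00861574, -0.02333539]), 'finger_gap': 93.98100184251314} 18.8
```

View pics/top0x.png

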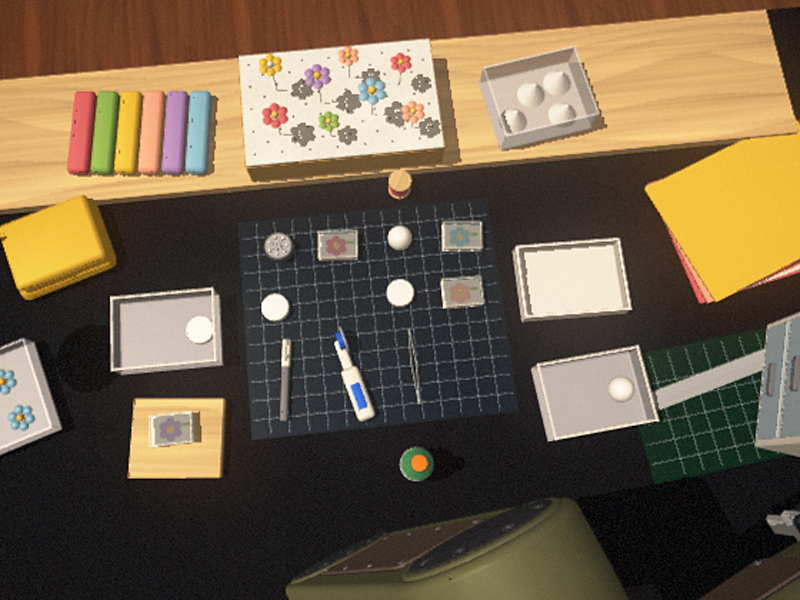

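View pics/scene0x.png

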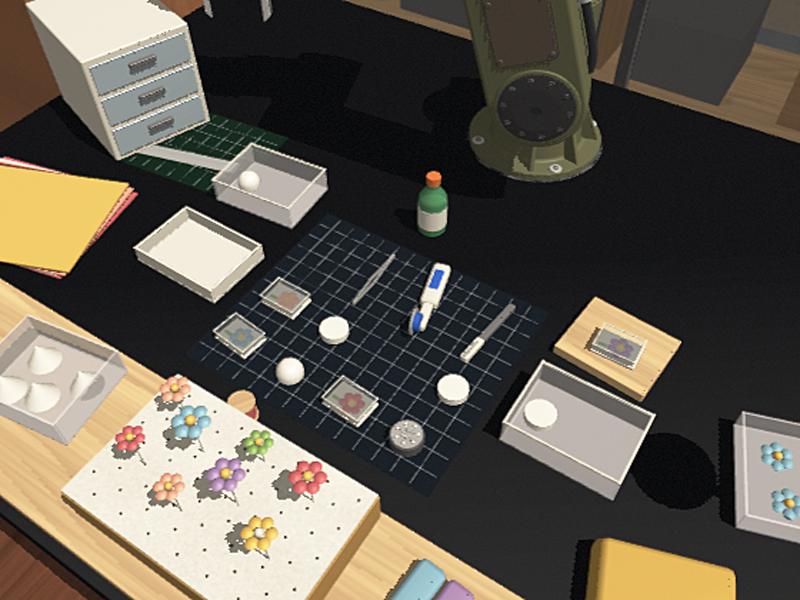

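The top view shows a pen (287,380), tweezers (415,365), a dome (399,237), discs (275,306) and (400,292), and cases (337,244), (462,236) and (462,292). The disc box is at (165,330), the dome box at (595,392), the tray at (572,278) and the board at (178,438). Next I'll measure them.

```bash
python3 - <<'E'
from h import *
import numpy as np
for n in('top','scene'):
    c=dict(np.load('pics/%s0.npz'%n)); im=c['pixels'][:,:,::-1]
    P=cloud(c)
    m=(P[...,2]>3.5)&(P[...,2]<70)&(c['range_z']>0)&(P[...,0]>250)&(P[...,0]<680)&(abs(P[...,1])<480)
    print(n,'table z',np.median(P[...,2][(abs(P[...,2])<8)]),np.std(P[...,2][(abs(P[...,2])<8)]))
    k,lab,st,ce=cv2.connectedComponentsWithStats(m.astype(np.uint8))
    for i in range(1,k):
        if st[i,4]<40: continue
        q=P[lab==i]; 
        zt=np.percentile(q[:,2],95); 
        r=cv2.minAreaRect(q[:,:2].astype(np.float32))
        hs=(im[lab==i].mean(0)).round()
        print(ce[i].round(),st[i,4],'ztop %.1f'%zt,'c',np.round(r[0],1),'sz',np.round(r[1],1),'ang %.1f'%r[2],hs)
c=dict(np.load('pics/top0.npz')); im=c['pixels'][:,:,::-1]
cv2.imwrite('pics/crop1.png',cv2.resize(im[130:310,160:370],None,fx=3.3,fy=3.3,interpolation=cv2.INTER_CUBIC))
cv2.imwrite('pics/crop2.png',cv2.resize(im[190:350,60:180],None,fx=3.5,fy=3.5,interpolation=cv2.INTER_CUBIC))
E
```

```text
top table z -0.11258634057943273 2.3661897163798047
[323. 168.] 373 ztop 20.7 c [ 666.6 -156.6] sz [63.8 33.4] ang 84.2 [138. 153. 155.]
[279. 169.] 126 ztop 25.3 c [670.6 -54.7] sz [18.3 37.7] ang 0.3 [172. 189. 199.]
[399. 195.] 2518 ztop 30.4 c [ 584.  -326.8] sz [185.2 132.8] ang 88.9 [183. 204. 215.]
[236. 176.] 311 ztop 20.5 c [666.2  49.6] sz [27.6 67.2] ang 0.1 [128. 143. 164.]
[195. 178.] 149 ztop 22.4 c [670.5 143.9] sz [18.8 44.6] ang 0.0 [118. 126. 133.]
[ 58. 190.] 276 ztop 45.6 c [669.4 447.4] sz [21.5 65.4] ang 0.8 [ 34. 114. 155.]
[323. 204.] 578 ztop 20.7 c [ 576.7 -144.7] sz [68.4 50.6] ang 86.2 [135. 153. 170.]
[279. 205.] 288 ztop 16.7 c [589.  -47.1] sz [43.2 45.6] ang 78.3 [216. 231. 238.]
[116. 231.] 2711 ztop 46.9 c [566.9 332. ] sz [170.9 130.7] ang 89.3 [167. 178. 189.]
[192. 215.] 304 ztop 16.9 c [587.1 156.2] sz [43.2 49. ] ang 89.5 [216. 230. 236.]
[247. 266.] 680 ztop 33.8 c [468.  47.] sz [156.7  30.7] ang 13.1 [195. 185. 180.]
[199. 266.] 331 ztop 15.1 c [466.9 151.4] sz [ 16.1 126.2] ang 84.9 [135. 146. 155.]
[417. 274.] 2415 ztop 47.0 c [ 395.7 -333.
[... 830 characters left out ...]
.3 138.6] ang 83.8 [141. 150. 155.]
[171. 230.] 362 ztop 20.1 c [ 664.8 -159.9] sz [76.1 37.9] ang 81.4 [138. 147. 147.]
[234. 230.] 304 ztop 15.6 c [590.2 -47.3] sz [44.7 50.2] ang 3.6 [220. 233. 237.]
[207. 254.] 55 ztop 25.8 c [672.6 -50.9] sz [30.1 14.6] ang 88.5 [208. 223. 229.]
[402. 299.] 4259 ztop 46.4 c [546.1 328.4] sz [160.2 151.7] ang 89.5 [157. 165. 172.]
[249. 275.] 337 ztop 19.9 c [670.   48.1] sz [68.1 32.5] ang 76.3 [138. 147. 155.]
[317. 272.] 372 ztop 16.2 c [586.  158.8] sz [45.9 42.4] ang 29.1 [219. 232. 236.]
[289. 299.] 118 ztop 21.5 c [672.1 144.9] sz [15.7 44.1] ang 1.4 [155. 164. 169.]
[458. 386.] 43 ztop 46.5 c [677.7 468. ] sz [ 8.3 25.4] ang 11.8 [ 79. 160. 203.]
```

View pics/crop1.png

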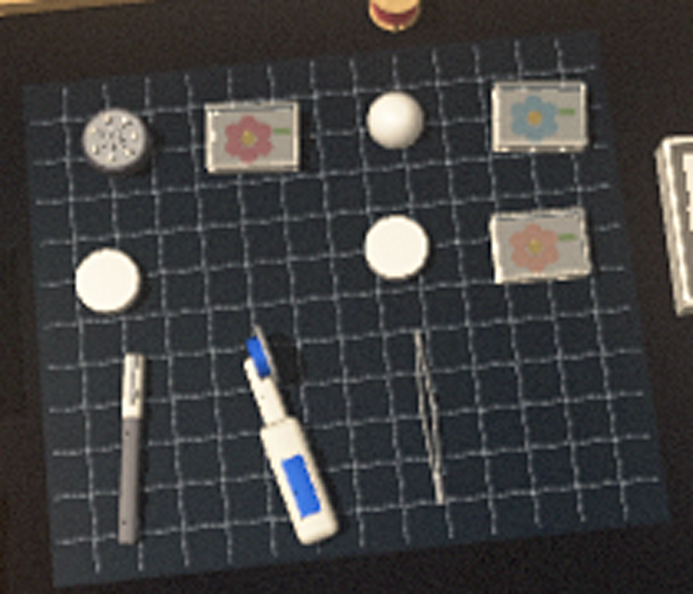

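View pics/crop2.png

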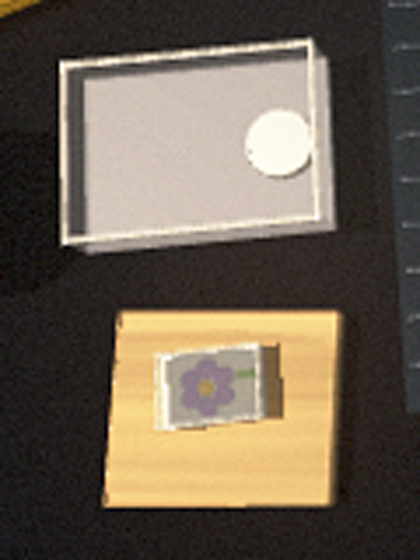

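```bash
cat >> h.py <<'E'
def find(c,seed,zmid,thr=95,r=45,satmin=None):
    """mask around projected seed (world xyz), brightness vs dark mat; silhouette cast at mid height"""
    im=c['pixels'][:,:,::-1].astype(np.uint8); u,v=proj(c,seed)
    g=im.max(2); m=np.zeros_like(g); 
    w=cv2.GaussianBlur(g,(3,3),0)>thr
    box=np.zeros_like(w); box[max(0,int(v)-r):int(v)+r,max(0,int(u)-r):int(u)+r]=1
    k,lab,st,ce=cv2.connectedComponentsWithStats((w&box).astype(np.uint8))
    d=[np.min(np.hypot(*(np.argwhere(lab==i)-[v,u]).T))-0.001*st[i,4] if st[i,4]>25 else 1e9 for i in range(1,k)]
    i=1+int(np.argmin(d)); m=(lab==i).astype(np.uint8)
    cn=max(cv2.findContours(m,0,cv2.CHAIN_APPROX_NONE)[0],key=len)[:,0]
    P=np.array([ray(c,a,b,zmid)[:2] for a,b in cn],np.float32)
    return P,cv2.minAreaRect(P),m
E
python3 - <<'E'
from h import *
S={'dome':(671,-50,12.5),'discA':(588,-47,7),'discB':(587,157,7),'caseR':(668,49,9),'caseB':(668,-157,9),'caseO':(577,-146,9),'pen':(467,151,6),'twz':(470,-54,4),'cutter':(468,46,10),'dish':(671,144,11)}
for n in('top','scene'):
    c=dict(np.load('pics/%s0.npz'%n))
    for k,s in S.items():
        P,r,m=find(c,s,s[2],r=50 if k in('pen','twz','cutter') else 28,thr=85 if k=='twz' else 100)
        print(n,k,'bb c',((P.max(0)+P.min(0))/2).round(1),'rect',np.round(r[0],1),np.round(r[1],1),round(r[2],1))
from scipy.spatial.transform import Rotation as Ro
s=read_state(); print(Ro.from_euler('xyz',s['eef_rot']).as_matrix().round(3))
E
```

```text
top dome bb c [682.5 -54.9] rect [682.8 -55. ] [37.7 42.2] 83.8
top discA bb c [589.9 -46. ] rect [589.9 -45.9] [44.2 45.5] 84.0
top discB bb c [587.1 157.4] rect [586.8 158. ] [45.4 45.7] 40.6
top caseR bb c [681.   46.7] rect [681.5  46.7] [67.1 52.9] 86.4
top caseB bb c [ 675.3 -158.7] rect [ 674.4 -158.8] [67.4 54.7] 84.0
top caseO bb c [ 580.5 -145.6] rect [ 580.2 -146.2] [69.  52.2] 87.1
top pen bb c [468.9 149. ] rect [468.9 151.6] [ 15.  129.1] 82.0
top twz bb c [468.8 -55.7] rect [468.7 -55.6] [120.8  12.3] 2.0
top cutter bb c [466.4  41.7] rect [465.8  47.1] [151.9  29.9] 14.7
top dish bb c [689.4 144.8] rect [689.4 144.9] [42.2 42.3] 85.6
scene dome bb c [686.9 -51.4] rect [687.1 -52.5] [47.9 38.7] 37.4
scene discA bb c [589.1 -45.9] rect [589.3 -46. ] [52.5 45.2] 35.1
scene discB bb c [585.8 157.6] rect [585.3 157.4] [52.7 44.1] 30.6
scene caseR bb c [679.3  46.9] rect [679.4  47. ] [73.9 55.3] 85.0
scene caseB bb c [ 673.9 -158.3] rect [ 674.  -158.3] [78.5 55.2] 83.8
scene caseO bb c [ 578.8 -146. ] rect [ 578.8 -146.3] [76.9 57.5] 88.7
scene pen bb c [469.3 149.1] rect [469.  149.6] [ 16.3 133. ] 84.4
scene twz bb c [466.9 -54.7] rect [467. -55.] [124.8  14.6] 3.7
scene cutter bb c [460.8  42. ] rect [460.7  44.8] [151.8  34.3] 12.3
scene dish bb c [683.6 142.4] rect [684.  142.6] [43.3 43.8] 32.6
[[-0.     0.919  0.395]
 [ 0.001  0.395 -0.919]
 [-1.     0.    -0.001]]
```

```bash
cat >> h.py <<'E'
from scipy.spatial.transform import Rotation as Ro
def plan(*wps):
    """wps: (x,y,z,jawyaw deg or None)"""
    s=read_state(); R=Ro.from_euler('xyz',s['eef_rot']).as_matrix(); p=s['eef_pos']
    yaw=np.degrees(np.arctan2(R[1,2],R[0,2]))
    print('t %.2f pos'%s['clock'],p.round(1),'jawyaw %.1f gap %.1f J6 %.1f F'%(yaw,s['finger_gap'],np.degrees(s['joints'][5])),s['wrist_force'].round(1),'tilt',R[:,0].round(4))
    for w in wps:
        d=R.T@(np.array(w[:3])-p); t=0
        if w[3] is not None: t=-((w[3]-yaw+90)%180-90)
        print('  ',w,'-> shift',d.round(1),'turn %.1f'%t)
E
python3 - <<'E'
from h import *
for n in('top','scene'):
    c=dict(np.load('pics/%s0.npz'%n)); P=cloud(c); im=c['pixels'][:,:,::-1]
    for nm,z,cx,cy,h in(('tray',30,580,-327,30),('domebox',45,395,-334,45),('discbox',45,567,332,45)):
        m=(abs(P[...,2]-z)<6)&(abs(P[...,0]-cx)<85)&(abs(P[...,1]-cy)<105)&(c['range_z']>0)
        # only bright rim
        q=P[m&(im.max(2)>150)]; q=q[:,:2].astype(np.float32); r=cv2.minAreaRect(q); 
        print(n,nm,len(q),np.round(r[0],1),np.round(r[1],1),round(r[2],1))
    hsv=cv2.cvtColor(im,cv2.COLOR_BGR2HSV)
    m=(abs(P[...,0]-395)<100)&(abs(P[...,1]-323)<100)&(P[...,2]<30)&(hsv[...,1]>70)&(hsv[...,0]<30)&(hsv[...,2]>110)
    q=P[m][:,:2].astype(np.float32); r=cv2.minAreaRect(q); print(n,'board',np.round(r[0],1),np.round(r[1],1),round(r[2],1))
    m=(P[...,2]>31)&(P[...,2]<42)&(abs(P[...,0]-395)<70)&(abs(P[...,1]-323)<70)
    q=P[m][:,:2].astype(np.float32); r=cv2.minAreaRect(q); print(n,'base',np.round(r[0],1),np.round(r[1],1),round(r[2],1))
    for nm,s,r_ in(('pen',(469,150,6),50),('twz',(468,-55,4),50)):
        Q,r,mm=find(c,s,s[2],r=r_,thr=85)
        pts=np.array([ray(c,u,v,s[2])[:2] for v,u in np.argwhere(mm)])
        l=cv2.fitLine(pts.astype(np.float32),cv2.DIST_HUBER,0,.01,.01).ravel(); print(n,nm,np.degrees(np.arctan(l[1]/l[0])).round(1),l[2:],pts.mean(0),len(pts))
    for nm,cx,cy in(('dome in box',395,-370),('disc in box',565,285)):
        zt=25 if nm[1]=='o' else 14
        m=(im.min(2)>190)&(abs(P[...,2]-(3.5+zt-5))<12)&(abs(P[...,0]-cx)<35)&(abs(P[...,1]-cy)<45)
        print(n,nm,m.sum(),np.median(P[m],0).round(1) if m.sum() else 0)
plan((469,150,120,83))
E
```

```text
top tray 457 [ 580.1 -322.3] [171.7 121.5] 88.9
top domebox 442 [ 393.3 -322.8] [116.1 162.5] 4.2
top discbox 434 [560.4 327.6] [162.  117.7] 89.3
top board [395.1 323.3] [146.  119.1] 83.9
top base [407.1 324.9] [45.9 64.8] 0.1
top pen -6.7 [470.27313 150.722  ] [473.60979307 150.39255519] 351
top twz 1.3 [466.27368 -55.56957] [466.50270504 -55.40569906] 175
top dome in box 164 [ 396.9 -366.5   25. ]
top disc in box 289 [560.9 277.5  17.2]
scene tray 457 [ 581.8 -321.3] [174.6 122.8] 89.3
scene domebox 396 [ 394.5 -321.4] [121.8 164.3] 4.8
scene discbox 647 [562.  328.2] [160.2 120.1] 89.4
scene board [388.7 319.9] [146.  139.5] 84.1
scene base [408.  325.7] [50.4 63.9] 0.1
scene pen -6.1 [471.97787 150.11876] [475.38279445 149.67918169] 346
scene twz 1.7 [468.48636  -54.613644] [468.3945065  -54.52291342] 199
scene dome in box 117 [ 403.6 -363.2   24. ]
scene disc in box 391 [561.6 276.8  17. ]
t 0.10 pos [ 217.  -505.1  204.9] jawyaw -66.7 gap 94.0 J6 -3.8 F [ 0.4  0.  -0.3] tilt [-4.e-04  1.e-03 -1.e+00]
   (469, 150, 120, 83) -> shift [  85.5  490.1 -502.4] turn 30.3
```

{"name": "arm_command", "arguments": {
  "series": [
    [40,[0,50,-50],5],
    [40,[0,90,-90],10],
    [40,[20,130,-130],20],
    [40,[30,170,-170],30],
    [40,[40,210,-210],30],
    [40,[50,255,-260],30],
    [40,[60,300,-305],30],
    [40,[70,345,-350],30],
    [40,[80,390,-400],30],
    [40,[85,430,-440],30],
    [40,[85,470,-480],30],
    [40,[85,490,-502],30]
  ],
  "newtons": 30
}}

```text
clock: 1.6
eef_pos: [469.2, 152.3, 120.0]
eef_rot: [-2.174, 1.569, 2.423]
wrist_force: [-0.8, -0.4, -0.2]
finger_gap: 40.2
```

```bash
python3 - <<'E'
from h import *
c=snap('top','t1.png')
for n in('top',):
    for nm,s in(('pen',(469,150,6)),('twz',(468,-55,4))):
        Q,r,mm=find(c,s,s[2],r=50,thr=85); print(nm,np.round(r[0],1),r[1])
plan((470,150,90,83.6),(470,150,2.5,83.6))
E
```

```text
pen [528.4 188.7] (141.87791442871094, 134.19068908691406)
twz [511.2 -54.4] (9.136940002441406, 34.88413619995117)
t 1.65 pos [469.9 154.1 120.1] jawyaw -96.6 gap 39.8 J6 110.4 F [-0.7  1.1 -0.5] tilt [-5.0e-04  1.6e-03 -1.0e+00]
   (470, 150, 90, 83.6) -> shift [30.1  0.6  4.1] turn -0.2
   (470, 150, 2.5, 83.6) -> shift [117.6   0.6   4.2] turn -0.2
```

{"name": "arm_command", "arguments": {
  "series": [
    [40,[40,0.6,4],0],
    [40,[80,0.6,4],0],
    [40,[110,0.6,4],0],
    [40,[117.5,0.6,4],0],
    [40,[117.5,0.6,4],0],
    [8,[117.5,0.6,4],0],
    [8,[117.5,0.6,4],0],
    [8,[117.5,0.6,4],0],
    [8,[117.5,0.6,4],0]
  ],
  "newtons": 30
}}

```text
clock: 2.78
eef_pos: [470.2, 150.3, 3.0]
eef_rot: [-3.131, 1.569, 1.466]
wrist_force: [-1.3, 0.4, 5.6]
finger_gap: 12.0
```

```bash
python3 - <<'E'
from h import *
plan((470,150,120,83.6),(470,-30,150,30),(555,-322,150,-1),(555,-322,8,-1))
E
```

```text
t 2.77 pos [470.2 150.3   3. ] jawyaw -96.6 gap 12.0 J6 109.9 F [-1.3  0.4  5.6] tilt [ 2.0e-04  1.7e-03 -1.0e+00]
   (470, 150, 120, 83.6) -> shift [-1.17e+02 -2.00e-01  1.00e-01] turn -0.2
   (470, -30, 150, 30) -> shift [-147.3   20.5  178.9] turn 53.4
   (555, -322, 150, -1) -> shift [-147.7  138.5  459.2] turn 84.4
   (555, -322, 8, -1) -> shift [ -5.7 138.5 459.4] turn 84.4
```

{"name": "arm_command", "arguments": {
  "series": [
    [8,[-40,0,0],0],
    [8,[-90,0,0],0],
    [8,[-140,10,35],-10],
    [8,[-150,20,80],-20],
    [8,[-150,35,130],-30],
    [8,[-150,50,180],-40],
    [8,[-150,65,225],-50],
    [8,[-150,80,270],-60],
    [8,[-150,95,320],-70],
    [8,[-150,110,370],-80],
    [8,[-150,125,415],-90],
    [8,[-148,138.5,459],-95.6]
  ]
}}

```text
clock: 4.28
eef_pos: [555.1, -323.5, 150.2]
eef_rot: [1.478, 1.569, 1.465]
wrist_force: [1.1, 0.7, -1.0]
finger_gap: 11.4
```

```bash
python3 - <<'E'
from h import *
plan((555,-322,150,-1),(555,-322,8,-1))
E
```

```text
t 4.28 pos [ 555.1 -323.5  150.2] jawyaw -0.8 gap 11.4 J6 -32.8 F [ 1.1  0.7 -1. ] tilt [ 2.0e-04  1.7e-03 -1.0e+00]
   (555, -322, 150, -1) -> shift [ 0.2  1.5 -0.1] turn 0.2
   (555, -322, 8, -1) -> shift [142.2   1.2  -0.2] turn 0.2
```

```bash
python3 - <<'E'
from h import *
c=snap('scene','s2.png'); cv2.imwrite('pics/s2x.png',cv2.resize(c['pixels'][:300,:400,::-1],(800,600)))
E
```

```text
(no output)
```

View pics/s2x.png

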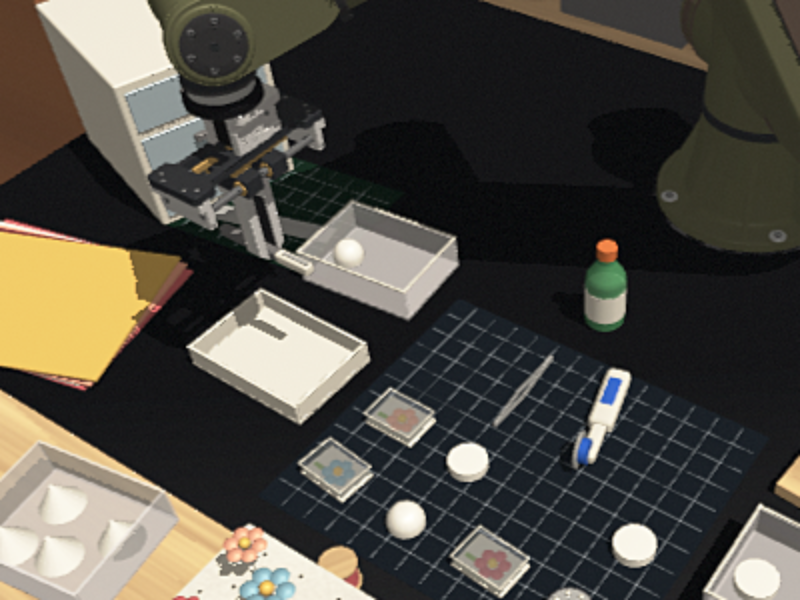

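The pen is held level along y, above the tray. Next I lower and release it.

{"name": "arm_command", "arguments": {
  "series": [
    [8,[50,1.2,0],0],
    [8,[100,1.2,0],0],
    [8,[130,1.2,0],0],
    [8,[141.5,1.2,0],0],
    [8,[142,1.2,0],0],
    [30,[142,1.2,0],0],
    [30,[142,1.2,0],0],
    [30,[110,1.2,0],0],
    [30,[60,1.2,0],0],
    [30,[0,1.2,0],0]
  ]
}}

```text
clock: 5.58
eef_pos: [554.4, -326.5, 150.7]
eef_rot: [2.195, 1.569, 2.184]
wrist_force: [0.6, -0.1, 0.5]
finger_gap: 29.9
```

```bash
python3 - <<'E'
from h import *
c=snap('top','t3.png'); cv2.imwrite('pics/t3x.png',cv2.resize(c['pixels'][130:330,160:460,::-1],(800,533),interpolation=cv2.INTER_CUBIC))
plan((467.5,-55,120,91.5),(467.5,-55,2,91.5))
E
```

```text
t 5.62 pos [ 556.9 -328.1  160.5] jawyaw -0.7 gap 30.0 J6 -33.1 F [0.2 0.3 7.6] tilt [ 0.0092 -0.0053 -0.9999]
   (467.5, -55, 120, 91.5) -> shift [ 38.2 272.2 -92.9] turn 87.8
   (467.5, -55, 2, 91.5) -> shift [156.2 272.8 -94. ] turn 87.8
```

View pics/t3x.png

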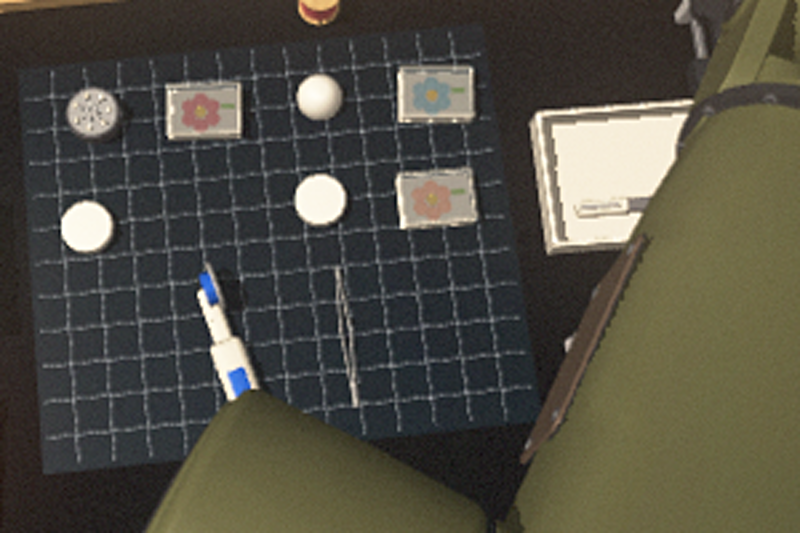

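{"name": "arm_command", "arguments": {
  "series": [
    [30,[0,40,-13],10],
    [30,[0,80,-27],20],
    [30,[0,120,-40],30],
    [30,[10,160,-55],40],
    [30,[20,190,-65],50],
    [30,[30,220,-75],60],
    [30,[38,245,-85],70],
    [30,[38,272,-93],80],
    [30,[38,272,-93],88],
    [30,[38,272,-93],88],
    [30,[38,272,-93],88]
  ]
}}

```text
clock: 7.0
eef_pos: [467.5, -55.4, 120.3]
eef_rot: [1.029, 1.56, -0.516]
wrist_force: [-0.2, 0.1, 0.5]
finger_gap: 30.1
```

```bash
python3 - <<'E'
from h import *
plan((467.5,-55,120,91.5),(467.5,-55,2,91.5))
E
```

```text
t 7.00 pos [467.5 -55.4 120.3] jawyaw -88.5 gap 30.1 J6 77.5 F [-0.2  0.1  0.5] tilt [ 0.0096 -0.0054 -0.9999]
   (467.5, -55, 120, 91.5) -> shift [ 0.3 -0.  -0.4] turn -0.0
   (467.5, -55, 2, 91.5) -> shift [118.3  -1.2  -1.1] turn -0.0
```

{"name": "arm_command", "arguments": {
  "series": [
    [30,[-20,0,0],0],
    [30,[-20,0,0],0],
    [30,[20,-1,-1],0],
    [30,[75,-1,-1],0]
  ]
}}

```text
clock: 7.5
eef_pos: [467.8, -55.1, 44.5]
eef_rot: [1.095, 1.557, -0.449]
wrist_force: [1.2, 0.2, -0.5]
finger_gap: 29.9
```

```bash
python3 - <<'E'
from h import *
plan((467.5,-55,120,91.5),(467.5,-55,2,91.5))
E
```

```text
t 7.50 pos [467.8 -55.1  44.5] jawyaw -88.5 gap 29.9 J6 77.5 F [ 1.2  0.2 -0.5] tilt [ 0.0125 -0.006  -0.9999]
   (467.5, -55, 120, 91.5) -> shift [-75.5   0.6   0.3] turn 0.0
   (467.5, -55, 2, 91.5) -> shift [42.5 -0.8 -0.4] turn 0.0
```

{"name": "arm_command", "arguments": {
  "series": [
    [30,[20,-0.8,-0.4],0],
    [30,[38,-0.8,-0.4],0],
    [30,[42,-0.8,-0.4],0],
    [30,[42,-0.8,-0.4],0],
    [5,[42,-0.8,-0.4],0],
    [5,[42,-0.8,-0.4],0],
    [5,[42,-0.8,-0.4],0],
    [5,[0,-0.8,-0.4],0],
    [5,[-50,-0.8,-0.4],0],
    [5,[-100,-0.8,-0.4],0],
    [5,[-100,-0.8,-0.4],0],
    [5,[-100,-0.8,-0.4],0]
  ]
}}

```text
clock: 9.0
eef_pos: [465.3, -54.1, 143.8]
eef_rot: [1.076, 1.558, -0.468]
wrist_force: [-0.5, 0.2, 0.2]
finger_gap: 9.4
```

```bash
python3 - <<'E'
from h import *
plan((605,-322,150,-1),(605,-322,8,-1))
c=snap('scene','s4.png'); cv2.imwrite('pics/s4x.png',cv2.resize(c['pixels'][60:260,130:400,::-1],(800,593)))
E
```

```text
t 9.00 pos [465.3 -54.1 143.8] jawyaw -88.4 gap 9.4 J6 77.5 F [-0.5  0.2  0.2] tilt [ 0.0116 -0.0059 -0.9999]
   (605, -322, 150, -1) -> shift [ -3.  132.4 271.6] turn -87.4
   (605, -322, 8, -1) -> shift [139.  130.8 270.7] turn -87.4
```

View pics/s4x.png

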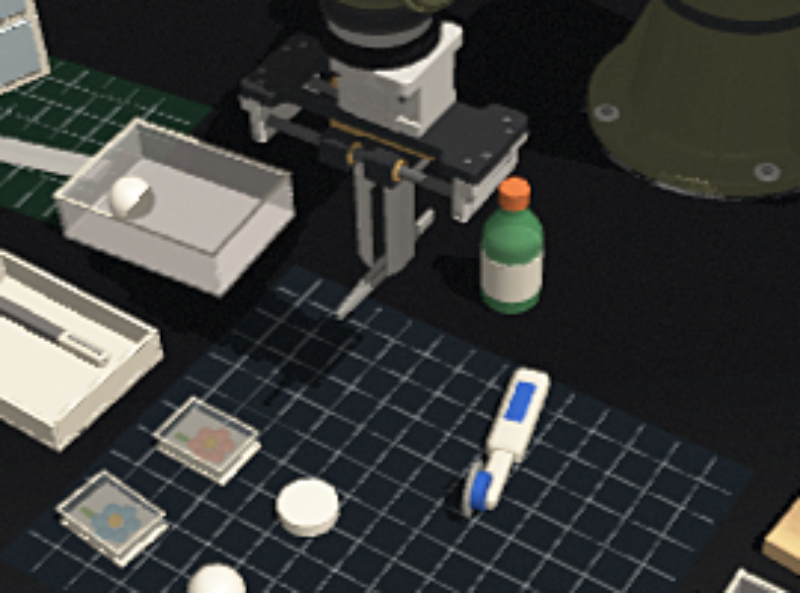

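The tweezers are held level. Next I carry them to the tray at x≈602.

{"name": "arm_command", "arguments": {
  "series": [
    [5,[-10,15,30],-10],
    [5,[-10,30,60],-20],
    [5,[-10,45,90],-30],
    [5,[-10,60,120],-40],
    [5,[-10,75,150],-50],
    [5,[-10,90,180],-60],
    [5,[-10,105,210],-70],
    [5,[-10,120,240],-80],
    [5,[-5,129,271],-87.4],
    [5,[-3,129,271],-87.4],
    [5,[-3,129,271],-87.4],
    [5,[-3,129,271],-87.4]
  ]
}}

```text
clock: 10.55
eef_pos: [601.3, -320.6, 149.2]
eef_rot: [-0.463, 1.559, -0.481]
wrist_force: [0.2, 0.1, -0.9]
finger_gap: 9.2
```

```bash
python3 - <<'E'
from h import *
plan((602,-322,8,-1))
E
```

```text
t 10.55 pos [ 601.3 -320.6  149.2] jawyaw -1.1 gap 9.2 J6 -30.1 F [ 0.2  0.1 -0.9] tilt [ 0.0103 -0.0054 -0.9999]
   (602, -322, 8, -1) -> shift [141.2  -0.7  -0.8] turn -0.1
```

{"name": "arm_command", "arguments": {
  "series": [
    [5,[50,-0.7,-0.8],0],
    [5,[100,-0.7,-0.8],0],
    [5,[130,-0.7,-0.8],0],
    [5,[140,-0.7,-0.8],0],
    [5,[140.5,-0.7,-0.8],0],
    [24,[140.5,-0.7,-0.8],0],
    [24,[140.5,-0.7,-0.8],0],
    [24,[110,-0.7,-0.8],0],
    [24,[60,-0.7,-0.8],0],
    [24,[10,0,0],0],
    [24,[10,0,0],0],
    [24,[10,0,0],0]
  ]
}}

```text
clock: 12.05
eef_pos: [601.2, -320.5, 138.8]
eef_rot: [-0.461, 1.56, -0.479]
wrist_force: [0.2, 0.5, 0.2]
finger_gap: 24.0
```

```bash
python3 - <<'E'
from h import *
c=snap('scene','s5.png'); cv2.imwrite('pics/s5x.png',cv2.resize(c['pixels'][60:340,60:400,::-1],(728,600)))
for k,s in {'dome':(671,-50,12.5),'discA':(588,-47,7),'discB':(587,157,7),'caseR':(680,47,9),'caseB':(674,-158,9),'caseO':(579,-146,9)}.items():
    P,r,m=find(c,s,s[2],r=28,thr=100); print(k,((P.max(0)+P.min(0))/2).round(1))
plan((580,-160,150,0),(590,-46,120,0))
E
```

```text
dome [686.9 -51.4]
discA [589.1 -45.9]
discB [585.8 157.6]
caseR [679.3  46.9]
caseB [ 652.3 -172.6]
caseO [ 578.8 -146. ]
t 12.10 pos [ 601.  -320.4  138. ] jawyaw -1.1 gap 24.0 J6 -30.1 F [-0.9  0.6 -0.2] tilt [ 0.0089 -0.0045 -1.    ]
   (580, -160, 150, 0) -> shift [-12.9 159.9 -23.9] turn -1.1
   (590, -46, 120, 0) -> shift [ 16.7 274.2 -16.3] turn -1.1
```

View pics/s5x.png

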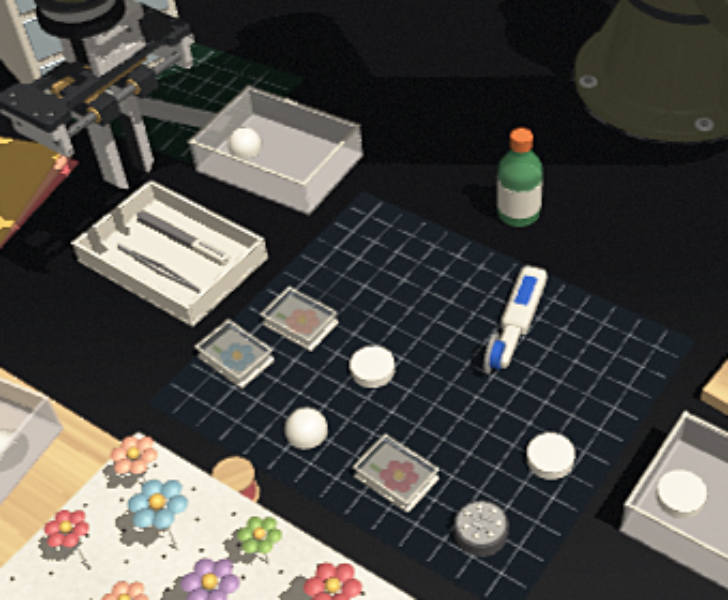

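Both tools lie in the tray (pen 185,235 and tweezers 160,268 in the crop). The blue case has been knocked to about (652,-173). I go to disc A next.

{"name": "arm_command", "arguments": {
  "series": [
    [60,[0,50,-3],0],
    [60,[0,110,-6],0],
    [60,[0,170,-10],0],
    [60,[10,225,-14],0],
    [60,[20,265,-16],0],
    [60,[20,274,-16],0],
    [60,[20,274,-16],0],
    [60,[20,274,-16],0]
  ],
  "newtons": 15
}}

```text
clock: 13.1
eef_pos: [590.4, -47.4, 116.6]
eef_rot: [-0.466, 1.561, -0.486]
wrist_force: [-0.7, -0.5, 0.8]
finger_gap: 60.1
```

```bash
python3 - <<'E'
from h import *
plan((589.5,-46,2.5,-1),(589.5,-46,120,-1))
c=dict(np.load('pics/top0.npz'))
for n,cc in(('top',c),('scene',dict(np.load('pics/s5.npz')))):
    P,r,m=find(cc,(682,-52,0),0,r=28,thr=100); o=(-cc['R'].T@cc['t'])[:2]
    d=np.array([682,-52])-o; d/=np.linalg.norm(d); l=np.array([-d[1],d[0]])
    a=P@d; b=P@l; print(n,(d*(a.min()+20)+l*(b.max()+b.min())/2).round(1), b.max()-b.min())
E
```

```text
t 13.10 pos [590.4 -47.4 116.6] jawyaw -1.1 gap 60.1 J6 -6.8 F [-0.7 -0.5  0.8] tilt [ 0.0088 -0.0047 -1.    ]
   (589.5, -46, 2.5, -1) -> shift [114.1   1.9  -1.9] turn -0.1
   (589.5, -46, 120, -1) -> shift [-3.4  1.4 -0.9] turn -0.1
top [685.2 -55.6] 38.672572874446765
scene [683.5 -55.9] 40.0922401632281
```

{"name": "arm_command", "arguments": {
  "series": [
    [60,[45,1.9,-1.9],0],
    [60,[90,1.9,-1.9],0],
    [60,[112,1.9,-1.9],0],
    [60,[114,1.9,-1.9],0],
    [60,[114,1.9,-1.9],0],
    [38,[114,1.9,-1.9],0],
    [38,[114,1.9,-1.9],0],
    [38,[114,1.9,-1.9],0],
    [38,[114,1.9,-1.9],0],
    [38,[80,1.9,-1.9],0],
    [38,[30,1.9,-1.9],0],
    [38,[0,1.9,-1.9],0]
  ],
  "newtons": 15
}}

```text
clock: 14.6
eef_pos: [588.9, -45.5, 119.0]
eef_rot: [-0.398, 1.559, -0.418]
wrist_force: [-0.2, -0.4, -0.3]
finger_gap: 43.3
```

```bash
python3 - <<'E'
from h import *
plan((561,330,130,-0.7),(561,330,9,-.7))
E
```

```text
t 14.60 pos [588.9 -45.5 119. ] jawyaw -1.1 gap 43.3 J6 -6.7 F [-0.2 -0.4 -0.3] tilt [ 0.0109 -0.0048 -0.9999]
   (561, 330, 130, -0.7) -> shift [-13.2 374.8 -35.2] turn -0.4
   (561, 330, 9, -0.7) -> shift [107.8 375.3 -36.5] turn -0.4
```

{"name": "arm_command", "arguments": {
  "series": [
    [38,[-13,50,-5],0],
    [38,[-13,105,-10],0],
    [38,[-13,160,-15],0],
    [38,[-13,215,-20],0],
    [38,[-13,270,-25],0],
    [38,[-13,325,-30],0],
    [38,[-13,380,-34],0],
    [38,[-13,415,-35],0],
    [38,[-13,420,-35],0],
    [38,[-13,420,-35],0],
    [38,[-13,420,-35],0]
  ]
}}

```text
clock: 15.98
eef_pos: [562.4, 374.0, 129.8]
eef_rot: [-0.409, 1.559, -0.43]
wrist_force: [0.5, 0.0, 0.1]
finger_gap: 43.8
```

```bash
python3 - <<'E'
from h import *
plan((561,376,130,-0.7),(561,376,7.5,-.7))
E
```

```text
t 15.97 pos [562.4 374.  129.8] jawyaw -1.2 gap 43.8 J6 32.1 F [0.5 0.  0.1] tilt [ 0.0109 -0.005  -0.9999]
   (561, 376, 130, -0.7) -> shift [-0.3  2.  -1.5] turn -0.5
   (561, 376, 7.5, -0.7) -> shift [122.2   2.6  -2.8] turn -0.5
```

{"name": "arm_command", "arguments": {
  "series": [
    [38,[45,2.6,-2.8],0],
    [38,[90,2.6,-2.8],0],
    [38,[117,2.6,-2.8],0],
    [38,[122,2.6,-2.8],0],
    [38,[122,2.6,-2.8],0],
    [64,[122,2.6,-2.8],0],
    [64,[122,2.6,-2.8],0],
    [64,[90,2.6,-2.8],0],
    [64,[40,2.6,-2.8],0],
    [64,[0,0,0],0],
    [64,[0,0,0],0]
  ]
}}

```text
clock: 17.35
eef_pos: [563.8, 374.6, 134.2]
eef_rot: [-0.068, 1.554, -0.089]
wrist_force: [-0.0, 1.0, -0.2]
finger_gap: 64.0
```

```bash
python3 - <<'E'
from h import *
c=snap('top','t6.png')
cv2.imwrite('pics/t6x.png',cv2.resize(c['pixels'][130:360,50:370,::-1],(800,575)))
P,r,m=find(c,(586,157.5,7),7,r=28,thr=100); print('discB',((P.max(0)+P.min(0))/2).round(1))
plan((586.5,157.5,120,-0.7))
E
```

```text
discB [587.2 158.4]
t 17.40 pos [562.9 374.2 131.5] jawyaw -1.2 gap 63.7 J6 32.1 F [ 0.  -0.4 -0.7] tilt [ 0.0134 -0.0035 -0.9999]
   (586.5, 157.5, 120, -0.7) -> shift [  12.5 -216.1   28. ] turn -0.5
```

View pics/t6x.png

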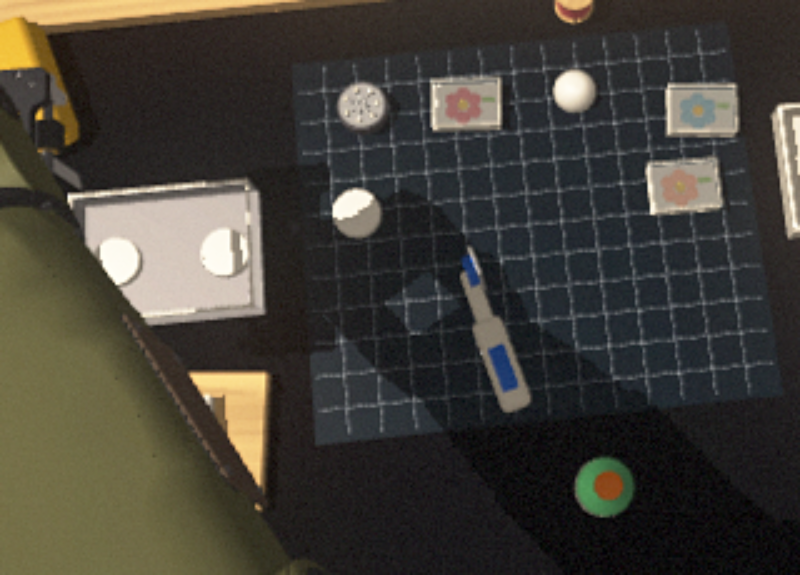

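{"name": "arm_command", "arguments": {
  "series": [
    [60,[0,-60,8],0]
  ]
}}

```text
clock: 17.52
eef_pos: [568.4, 315.6, 130.1]
eef_rot: [-0.295, 1.558, -0.312]
wrist_force: [1.0, -0.3, -0.8]
finger_gap: 60.3
```

```bash
python3 - <<'E'
from h import *
plan((586.5,158,120,-0.7))
E
```

```text
t 17.52 pos [568.4 315.6 130.1] jawyaw -1.0 gap 60.3 J6 27.1 F [ 1.  -0.3 -0.8] tilt [ 0.0119 -0.0038 -0.9999]
   (586.5, 158, 120, -0.7) -> shift [  10.9 -157.2   20.6] turn -0.3
```

{"name": "arm_command", "arguments": {
  "series": [
    [60,[60,-50,8],0]
  ]
}}

```text
clock: 17.65
eef_pos: [576.2, 274.2, 84.6]
eef_rot: [-0.104, 1.554, -0.121]
wrist_force: [0.9, 0.6, -1.5]
finger_gap: 60.0
```

```bash
python3 - <<'E'
from h import *
plan((586.5,158,120,-0.7))
E
```

```text
t 17.65 pos [576.2 274.2  84.6] jawyaw -1.0 gap 60.0 J6 23.5 F [ 0.9  0.6 -1.5] tilt [ 0.0166 -0.002  -0.9999]
   (586.5, 158, 120, -0.7) -> shift [ -34.9 -116.    12.9] turn -0.3
```

{"name": "arm_command", "arguments": {
  "series": [
    [60,[0,-40,5],0],
    [60,[0,-40,5],0],
    [60,[0,-40,5],0],
    [60,[-62,-40,5],0]
  ]
}}

```text
clock: 18.15
eef_pos: [577.3, 234.7, 143.0]
eef_rot: [-0.499, 1.561, -0.515]
wrist_force: [1.0, -0.1, 1.3]
finger_gap: 59.8
```

```bash
python3 - <<'E'
from h import *
plan((586.5,158,120,-0.7))
E
```

```text
t 18.15 pos [577.3 234.7 143. ] jawyaw -0.9 gap 59.8 J6 20.0 F [ 1.  -0.1  1.3] tilt [ 0.0083 -0.0047 -1.    ]
   (586.5, 158, 120, -0.7) -> shift [ 23.4 -76.4  10.2] turn -0.2
```

{"name": "arm_command", "arguments": {
  "series": [
    [60,[0,-40,5],0],
    [60,[0,-40,5],0],
    [60,[0,-40,5],0],
    [60,[-62,-40,5],0]
  ]
}}

```text
clock: 18.65
eef_pos: [579.1, 195.7, 201.3]
eef_rot: [-1.649, 1.564, -1.663]
wrist_force: [1.0, 0.5, 0.9]
finger_gap: 60.4
```

```bash
python3 - <<'E'
from h import *
plan((586.5,158,120,-0.7))
E
```

```text
t 18.65 pos [579.1 195.7 201.3] jawyaw -0.8 gap 60.4 J6 16.3 F [1.  0.5 0.9] tilt [-7.e-04 -7.e-03 -1.e+00]
   (586.5, 158, 120, -0.7) -> shift [ 81.5 -37.    8. ] turn -0.1
```

{"name": "arm_command", "arguments": {
  "series": [
    [60,[40,-37,8],0],
    [60,[100,-37.5,8],0],
    [60,[150,-38,8],0],
    [60,[150,-38,8],0],
    [60,[150,-38,8],0]
  ]
}}

```text
clock: 19.27
eef_pos: [587.4, 157.5, 53.6]
eef_rot: [-1.306, 1.564, -1.32]
wrist_force: [-0.5, 0.7, 1.3]
finger_gap: 60.0
```

```bash
python3 - <<'E'
from h import *
plan((586.5,158,2.5,-0.7))
E
```

```text
t 19.27 pos [587.4 157.5  53.6] jawyaw -0.8 gap 60.0 J6 12.7 F [-0.5  0.7  1.3] tilt [ 0.0017 -0.0065 -1.    ]
   (586.5, 158, 2.5, -0.7) -> shift [51.1  0.8 -1. ] turn -0.1
```

{"name": "arm_command", "arguments": {
  "series": [
    [60,[30,0.8,-1],0],
    [60,[49,0.8,-1],0],
    [60,[51,0.8,-1],0],
    [60,[51,0.8,-1],0],
    [38,[51,0.8,-1],0],
    [38,[51,0.8,-1],0],
    [38,[51,0.8,-1],0],
    [38,[51,0.8,-1],0],
    [38,[20,0.8,-1],0],
    [38,[-35,0.8,-1],0],
    [38,[-70,0.8,-1],0],
    [38,[-70,0.8,-1],0]
  ],
  "newtons": 15
}}

```text
clock: 20.78
eef_pos: [587.4, 159.0, 126.3]
eef_rot: [-0.704, 1.562, -0.718]
wrist_force: [-0.1, 0.7, -0.6]
finger_gap: 43.3
```

```bash
python3 - <<'E'
from h import *
plan((561,327,130,-.7),(561,327,7.5,-.7))
E
```

```text
t 20.77 pos [587.4 159.  126.3] jawyaw -0.8 gap 43.3 J6 12.8 F [-0.1  0.7 -0.6] tilt [ 0.0063 -0.0055 -1.    ]
   (561, 327, 130, -0.7) -> shift [ -4.8 167.6 -28.7] turn -0.1
   (561, 327, 7.5, -0.7) -> shift [117.7 168.2 -29.4] turn -0.1
```

{"name": "arm_command", "arguments": {
  "series": [
    [38,[-5,55,-10],0],
    [38,[-5,115,-20],0],
    [38,[-5,160,-28],0],
    [38,[-5,168,-29],0],
    [38,[-5,168,-29],0],
    [38,[40,168,-29],0],
    [38,[85,168,-29],0],
    [38,[113,168,-29],0],
    [38,[117.5,168,-29],0],
    [38,[117.5,168,-29],0]
  ]
}}

```text
clock: 22.02
eef_pos: [562.1, 326.0, 8.5]
eef_rot: [-0.636, 1.562, -0.651]
wrist_force: [1.2, 0.6, 0.0]
finger_gap: 43.5
```

```bash
python3 - <<'E'
from h import *
plan((561,327,130,-.7),(561,327,7.5,-.7))
E
```

```text
t 22.02 pos [562.1 326.    8.5] jawyaw -0.8 gap 43.5 J6 28.2 F [1.2 0.6 0. ] tilt [ 0.0069 -0.0053 -1.    ]
   (561, 327, 130, -0.7) -> shift [-121.5    0.3   -0.2] turn -0.1
   (561, 327, 7.5, -0.7) -> shift [ 1.   0.9 -1.1] turn -0.1
```

{"name": "arm_command", "arguments": {
  "series": [
    [38,[1.5,0.5,-1],0],
    [62,[1.5,0.5,-1],0],
    [62,[1.5,0.5,-1],0],
    [62,[-30,0,0],0],
    [62,[-90,0,0],0],
    [62,[-140,0,0],0],
    [62,[-140,0,0],0],
    [62,[-140,0,0],0],
    [62,[-140,0,0],0]
  ]
}}

```text
clock: 23.15
eef_pos: [560.6, 326.5, 146.9]
eef_rot: [-0.921, 1.563, -0.936]
wrist_force: [0.3, -0.2, 0.4]
finger_gap: 62.2
```

```bash
python3 - <<'E'
from h import *
c=snap('scene','s7.png'); cv2.imwrite('pics/s7x.png',cv2.resize(c['pixels'][120:400,130:510,::-1],(800,590)))
P,r,m=find(c,(682,-52,0),0,r=28,thr=100); o=(-c['R'].T@c['t'])[:2]
d=np.array([682,-52])-o; d/=np.linalg.norm(d); l=np.array([-d[1],d[0]])
a=P@d; b=P@l; print((d*(a.min()+20)+l*(b.max()+b.min())/2).round(1), b.max()-b.min())
plan((684.3,-55.5,150,0))
E
```

```text
[683.5 -55.9] 40.0922401632281
t 23.20 pos [560.7 326.6 147.1] jawyaw -0.8 gap 61.8 J6 28.1 F [-0.1  0.2 -0.1] tilt [ 0.0049 -0.0063 -1.    ]
   (684.3, -55.5, 150, 0) -> shift [ 1.000e-01 -3.803e+02  1.291e+02] turn -0.8
```

View pics/s7x.png

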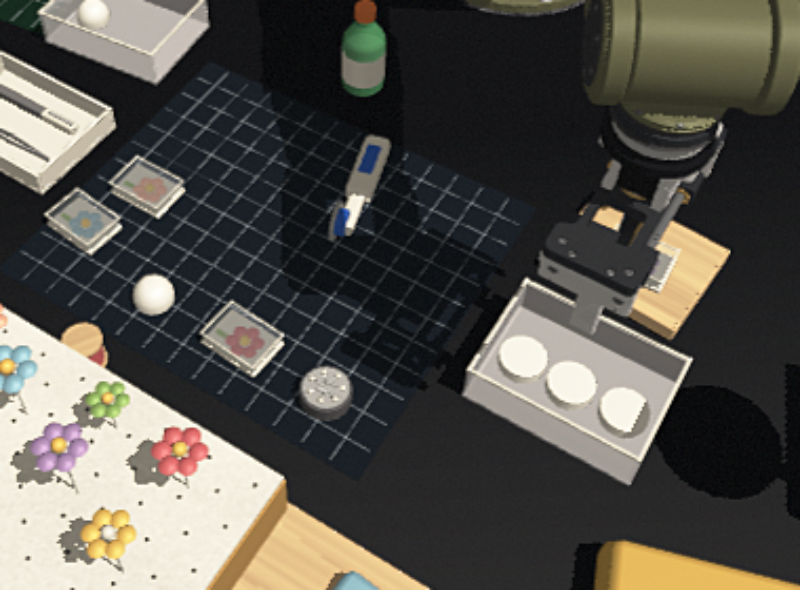

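```bash
python3 - <<'E'
from h import *
c=dict(np.load('pics/top0.npz')); P=cloud(c)
for x0 in range(690,850,20):
    m=(P[...,0]>x0)&(P[...,0]<x0+20)&(P[...,1]>-110)&(P[...,1]<0)&(c['range_z']>0); print(x0,P[m][:,2].max().round())
E
```

```text
690 26.0
710 6.0
730 7.0
750 41.0
770 41.0
790 86.0
810 137.0
830 157.0
```

{"name": "arm_command", "arguments": {
  "series": [
    [60,[0,-40,13],10],
    [60,[0,-80,27],20],
    [60,[0,-120,40],30],
    [60,[0,-160,54],40],
    [60,[0,-200,67],50],
    [60,[0,-240,81],60],
    [60,[0,-280,94],70],
    [60,[0,-330,112],80],
    [60,[0,-375,127],90],
    [60,[0,-380,129],90],
    [60,[0,-380,129],90],
    [60,[0,-380,129],90]
  ]
}}

```text
clock: 24.7
eef_pos: [684.0, -53.8, 149.9]
eef_rot: [0.65, 1.563, -0.933]
wrist_force: [-0.5, 0.7, 0.1]
finger_gap: 60.0
```

```bash
python3 - <<'E'
from h import *
plan((684,-55.7,1.5,None),(684,-55.7,150,None))
E
```

```text
t 24.70 pos [684.  -53.8 149.9] jawyaw -90.7 gap 60.0 J6 83.3 F [-0.5  0.7  0.1] tilt [ 0.0045 -0.0061 -1.    ]
   (684, -55.7, 1.5, None) -> shift [148.4  -0.6   1. ] turn 0.0
   (684, -55.7, 150, None) -> shift [-0.1  0.1  1.9] turn 0.0
```

{"name": "arm_command", "arguments": {
  "series": [
    [60,[50,-0.6,1],0],
    [60,[100,-0.6,1],0],
    [60,[140,-0.6,1],0],
    [60,[148,-0.6,1],0],
    [60,[148,-0.6,1],0],
    [36,[148,-0.6,1],0],
    [36,[148,-0.6,1],0],
    [36,[148,-0.6,1],0],
    [36,[148,-0.6,1],0],
    [36,[110,0,0],0],
    [36,[50,0,0],0],
    [36,[0,0,0],0]
  ],
  "newtons": 15
}}

```text
clock: 26.2
eef_pos: [683.9, -54.0, 152.1]
eef_rot: [0.694, 1.563, -0.888]
wrist_force: [0.5, 0.5, -0.1]
finger_gap: 39.2
```

```bash
python3 - <<'E'
from h import *
plan((392,-300,150,None))
E
```

```text
t 26.20 pos [683.9 -54.  152.1] jawyaw -90.7 gap 39.2 J6 83.3 F [ 0.5  0.5 -0.1] tilt [ 0.0052 -0.0064 -1.    ]
   (392, -300, 150, None) -> shift [   2.1 -289.   249.5] turn 0.0
```

{"name": "arm_command", "arguments": {
  "series": [
    [36,[0,-40,35],0],
    [36,[0,-80,70],0],
    [36,[0,-120,105],0],
    [36,[0,-160,140],0],
    [36,[0,-200,175],0],
    [36,[0,-240,208],0],
    [36,[0,-275,240],0],
    [36,[0,-288,249],0],
    [36,[0,-289,249.5],0],
    [36,[0,-289,249.5],0]
  ]
}}

```text
clock: 27.45
eef_pos: [392.7, -299.3, 152.1]
eef_rot: [0.716, 1.563, -0.866]
wrist_force: [0.2, -0.2, -0.7]
finger_gap: 39.0
```

```bash
python3 - <<'E'
from h import *
plan((392,-300,6.5,None))
c=snap('scene','s8.png'); cv2.imwrite('pics/s8x.png',cv2.resize(c['pixels'][20:300,60:440,::-1],(800,590)))
E
```

```text
t 27.45 pos [ 392.7 -299.3  152.1] jawyaw -90.6 gap 39.0 J6 49.1 F [ 0.2 -0.2 -0.7] tilt [ 0.0053 -0.0062 -1.    ]
   (392, -300, 6.5, None) -> shift [145.6  -1.5  -0.2] turn 0.0
```

View pics/s8x.png

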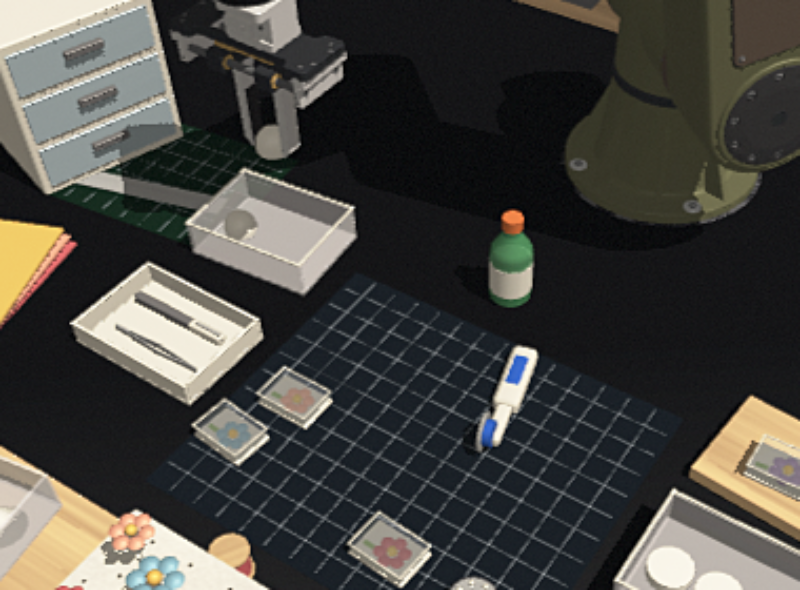

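{"name": "arm_command", "arguments": {
  "series": [
    [36,[50,-1,0],0],
    [36,[100,-1,0],0],
    [36,[138,-1,0],0],
    [36,[145,-1,0],0],
    [36,[145.5,-1,0],0],
    [36,[145.5,-1,0],0],
    [58,[145.5,-1,0],0],
    [58,[145.5,-1,0],0],
    [58,[110,-1,0],0],
    [58,[50,0,0],0],
    [58,[0,0,0],0],
    [58,[0,0,0],0]
  ]
}}

```text
clock: 29.0
eef_pos: [394.0, -300.3, 155.7]
eef_rot: [0.777, 1.556, -0.804]
wrist_force: [0.0, -0.2, -0.3]
finger_gap: 57.8
```

```bash
python3 - <<'E'
from h import *
plan((580,-146,150,-3))
c=snap('scene','s9.png'); cv2.imwrite('pics/s9x.png',cv2.resize(c['pixels'][20:300,60:440,::-1],(800,590)))
c2=snap('top','t9.png'); cv2.imwrite('pics/t9x.png',cv2.resize(c2['pixels'][100:380,50:430,::-1],(800,590),interpolation=cv2.INTER_CUBIC))
E
```

```text
t 29.00 pos [ 394.  -300.3  155.7] jawyaw -90.6 gap 57.8 J6 49.1 F [ 0.  -0.2 -0.3] tilt [ 0.0104 -0.0108 -0.9999]
   (580, -146, 150, -3) -> shift [   6.   184.3 -156.4] turn -87.6
```

View pics/s9x.png

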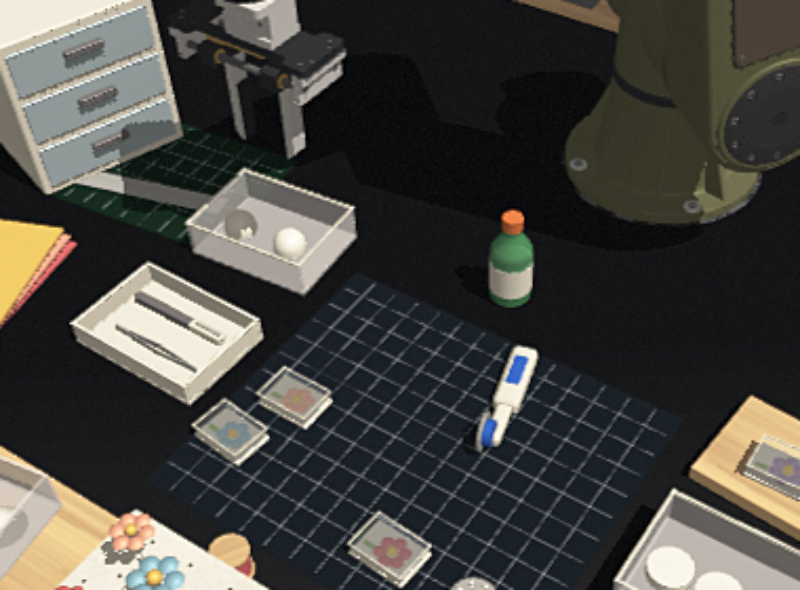

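View pics/t9x.png

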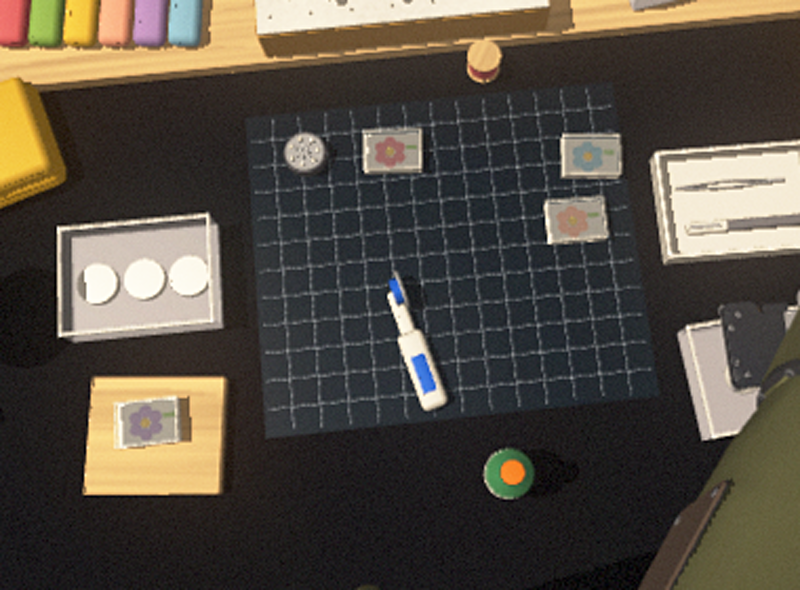

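The dome is in its box. The blue, orange and red cases remain, and all their flower stems point to -y, as on the base case. I'll measure the cases and the base closely.

```bash
cat >> h.py <<'E'
def case(c,x,y,zb,base=False,h=18):
    """silhouette of case with bottom at zb; returns centre, rect yaw"""
    im=np.ascontiguousarray(c['pixels'][:,:,::-1]); u,v=proj(c,(x,y,zb+h/2)); u,v=int(u),int(v); r=38
    y0,x0=max(0,v-r),max(0,u-r); sub=im[y0:v+r,x0:u+r]; S=4
    big=cv2.resize(sub,None,fx=S,fy=S,interpolation=cv2.INTER_CUBIC)
    if base:
        hsv=cv2.cvtColor(big,cv2.COLOR_BGR2HSV); m=((hsv[...,1]<75)&(hsv[...,2]>90)).astype(np.uint8)
    else: m=(big.max(2)>95).astype(np.uint8)
    m=cv2.morphologyEx(m,cv2.MORPH_OPEN,np.ones((9,9)))
    cs=cv2.findContours(m,0,cv2.CHAIN_APPROX_NONE)[0]
    cn=min([k for k in cs if cv2.contourArea(k)>1500],key=lambda k:np.hypot(*(k[:,0].mean(0)-[S*(u-x0),S*(v-y0)])))[:,0]
    uv=(cn+.5)/S-.5+[x0,y0]
    P=np.array([ray(c,a,b,zb+h/2)[:2] for a,b in uv],np.float32)
    Q=np.array([ray(c,a,b,zb+h)[:2] for a,b in uv],np.float32)
    return P,Q,uv
E
python3 - <<'E'
from h import *
for n,f in(('top','t9'),('scene','s9')):
    c=dict(np.load('pics/%s.npz'%f))
    im=np.ascontiguousarray(c['pixels'][:,:,::-1])
    for nm,x,y,zb in(('base',407,325,18),('R',681,47,0),('B',653,-172,0),('O',579,-146,0)):
        P,Q,uv=case(c,x,y,zb,nm=='base'); r=cv2.minAreaRect(P); q=cv2.minAreaRect(Q)
        print(n,nm,'mid',np.round(r[0],1),np.round(r[1],1),round(r[2],1),'top',np.round(q[0],1),np.round(q[1],1))
        for a,b in uv: im[int(round(b)),int(round(a))]=(0,0,255)
    cv2.imwrite('pics/%s_d.png'%f,cv2.resize(im[130:330,80:480] if n=='top' else im[120:320,130:530],(800,400),interpolation=cv2.INTER_NEAREST))
E
```

```text
top base mid [407.9 325.1] [47.9 68.8] 0.9 top [407.  322.6] [47.5 68.2]
top R mid [681.7  47.1] [67.2 53.5] 85.9 top [678.6  46.9] [66.6 53. ]
top B mid [ 651.6 -172.7] [68.6 53.4] 83.4 top [ 648.7 -171.2] [68. 53.]
top O mid [ 580.  -146.2] [69.1 52.4] 88.1 top [ 577.8 -144.8] [68.6 52. ]
scene base mid [412.  324.3] [51.6 67.6] 0.3 top [419.4 325.2] [51.1 66.9]
scene R mid [679.2  46.7] [73.9 56. ] 85.7 top [683.7  50.4] [73.2 55.4]
scene B mid [ 650.7 -168.8] [71.4 56.3] 83.8 top [ 655.5 -162.8] [70.6 55.7]
scene O mid [ 580.5 -142.6] [56.9 70.9] 1.2 top [ 586.  -136.9] [56.3 70.1]
```

View pics/t9_d.png

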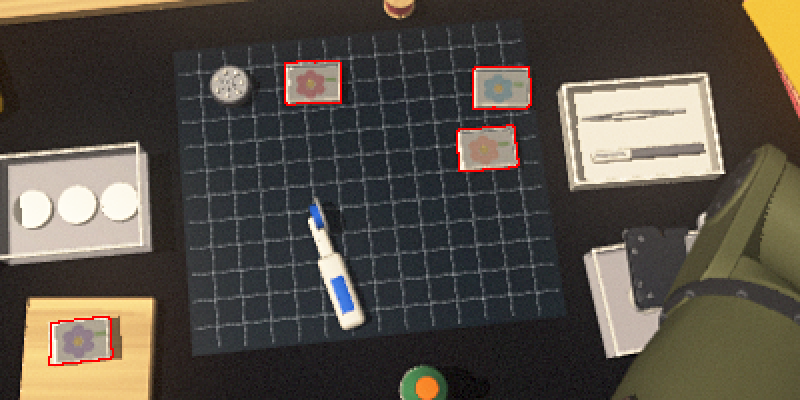

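View pics/s9_d.png

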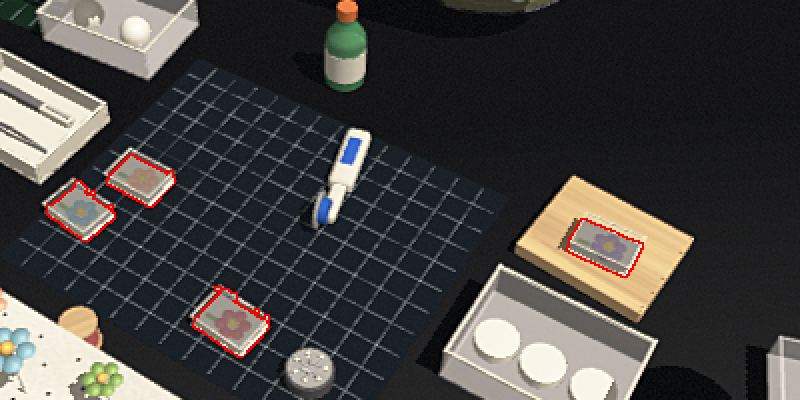

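{"name": "arm_command", "arguments": {
  "series": [
    [80,[0,0,0],1],
    [80,[0,0,0],1],
    [80,[-62,0,0],1]
  ],
  "newtons": 10
}}

```text
clock: 29.48
eef_pos: [390.9, -297.6, 210.5]
eef_rot: [-1.389, 1.569, -2.988]
wrist_force: [0.8, -0.5, 0.8]
finger_gap: 79.6
```

```bash
python3 - <<'E'
from h import *
plan((580,-146,150,88.5))
E
```

```text
t 29.48 pos [ 390.9 -297.6  210.5] jawyaw -91.6 gap 79.6 J6 50.1 F [ 0.8 -0.5  0.8] tilt [-1.6e-03 -2.0e-04 -1.0e+00]
   (580, -146, 150, 88.5) -> shift [  60.1  184.8 -156.9] turn -0.1
```

Tilt is now almost zero. I move over the orange case, with the jaws along y.

{"name": "arm_command", "arguments": {
  "series": [
    [84,[10,30,-25],0],
    [84,[20,65,-55],0],
    [84,[30,100,-85],0],
    [84,[50,135,-115],0],
    [84,[60,165,-140],0],
    [84,[60,184,-156],0],
    [84,[60,185,-157],0],
    [84,[60,185,-157],0],
    [84,[60,185,-157],0]
  ]
}}

```text
clock: 30.6
eef_pos: [579.6, -146.6, 150.2]
eef_rot: [-1.368, 1.569, -2.968]
wrist_force: [-0.7, -0.3, -0.2]
finger_gap: 84.4
```

```bash
python3 - <<'E'
from h import *
plan((580,-146,150,88.5),(580,-146,3,88.5))
E
```

```text
t 30.60 pos [ 579.6 -146.6  150.2] jawyaw -91.7 gap 84.4 J6 74.0 F [-0.7 -0.3 -0.2] tilt [-1.6e-03 -3.0e-04 -1.0e+00]
   (580, -146, 150, 88.5) -> shift [ 0.2  0.3 -0.6] turn -0.2
   (580, -146, 3, 88.5) -> shift [147.2   0.6  -0.7] turn -0.2
```

{"name": "arm_command", "arguments": {
  "series": [
    [84,[50,0.6,-0.7],0],
    [84,[105,0.6,-0.7],0],
    [84,[142,0.6,-0.7],0],
    [84,[147,0.6,-0.7],0],
    [84,[147,0.6,-0.7],0],
    [60,[147,0.6,-0.7],0],
    [60,[147,0.6,-0.7],0],
    [60,[147,0.6,-0.7],0],
    [60,[147,0.6,-0.7],0],
    [60,[147,0.6,-0.7],0]
  ]
}}

```text
clock: 31.85
eef_pos: [580.5, -146.1, 4.3]
eef_rot: [-0.262, 1.57, -1.862]
wrist_force: [-2.0, -0.1, 6.8]
finger_gap: 64.0
```

```bash
python3 - <<'E'
from h import *
plan((580,-146,3,88.5))
E
```

```text
t 31.85 pos [ 580.5 -146.1    4.3] jawyaw -91.7 gap 64.0 J6 74.1 F [-2.  -0.1  6.8] tilt [-2.e-04 -8.e-04 -1.e+00]
   (580, -146, 3, 88.5) -> shift [ 1.3 -0.5 -0.1] turn -0.2
```

{"name": "arm_command", "arguments": {
  "series": [
    [84,[0,0,0],0],
    [84,[0,0,0],0],
    [84,[-45,0,0],0],
    [80,[-45,0,0],-10],
    [70,[-45,0,0],-20],
    [56,[-45,0,0],-30],
    [56,[-45,0,0],-40],
    [56,[-45,0,0],-50],
    [56,[-45,0,0],-60],
    [56,[-45,0,0],-70],
    [56,[-45,0,0],-80],
    [56,[-45,0,0],-90]
  ]
}}

```text
clock: 33.35
eef_pos: [580.4, -146.1, 49.2]
eef_rot: [-2.202, 1.57, -2.225]
wrist_force: [-0.0, -0.5, 0.1]
finger_gap: 56.2
```

```bash
python3 - <<'E'
from h import *
plan((580,-146,4,-1.7))
E
```

```text
t 33.35 pos [ 580.4 -146.1   49.2] jawyaw -1.3 gap 56.2 J6 -16.2 F [-0.  -0.5  0.1] tilt [-5.e-04 -6.e-04 -1.e+00]
   (580, -146, 4, -1.7) -> shift [45.2  0.1 -0.4] turn 0.4
```

{"name": "arm_command", "arguments": {
  "series": [
    [56,[30,0.1,0],0],
    [56,[44,0.1,0],0.4],
    [56,[45,0.1,0],0.4],
    [56,[45,0.1,0],0.4],
    [40,[45,0.1,0],0.4],
    [40,[45,0.1,0],0.4],
    [40,[45,0.1,0],0.4],
    [40,[45,0.1,0],0.4]
  ],
  "newtons": 35
}}

```text
clock: 34.35
eef_pos: [580.8, -146.1, 4.9]
eef_rot: [-1.101, 1.57, -1.131]
wrist_force: [-1.5, 1.2, 6.0]
finger_gap: 45.6
```

```bash
python3 - <<'E'
from h import *
plan((580,-146,120,-1.7))
E
```

```text
t 34.35 pos [ 580.8 -146.1    4.9] jawyaw -1.7 gap 45.6 J6 -15.8 F [-1.5  1.2  6. ] tilt [ 5.e-04 -1.e-03 -1.e+00]
   (580, -146, 120, -1.7) -> shift [-1.151e+02 -1.000e-01 -7.000e-01] turn -0.0
```

{"name": "arm_command", "arguments": {
  "series": [
    [40,[-20,0,0],0],
    [40,[-60,0,0],0],
    [40,[-100,0,0],0],
    [40,[-120,0,0],0],
    [40,[-120,0,0],0],
    [40,[-120,0,0],0]
  ]
}}

```text
clock: 35.1
eef_pos: [580.3, -145.9, 124.3]
eef_rot: [-2.149, 1.57, -2.18]
wrist_force: [-0.5, 1.0, -1.0]
finger_gap: 45.3
```

```bash
python3 - <<'E'
from h import *
plan((408.3,325.1,120,0.5))
E
```

```text
t 35.10 pos [ 580.3 -145.9  124.3] jawyaw -1.7 gap 45.3 J6 -15.8 F [-0.5  1.  -1. ] tilt [-5.e-04 -7.e-04 -1.e+00]
   (408.3, 325.1, 120, 0.5) -> shift [   4.1  465.5 -186.3] turn -2.2
```

{"name": "arm_command", "arguments": {
  "series": [
    [40,[0,40,-16],0],
    [40,[0,90,-36],-1],
    [40,[0,140,-56],-2.2],
    [40,[0,190,-76],-2.2],
    [40,[0,240,-96],-2.2],
    [40,[0,290,-116],-2.2],
    [40,[0,340,-136],-2.2],
    [40,[4,390,-156],-2.2],
    [40,[4,440,-176],-2.2],
    [40,[4,463,-185.5],-2.2],
    [40,[4,465.5,-186.5],-2.2],
    [40,[4,465.5,-186.5],-2.2]
  ]
}}

```text
clock: 36.6
eef_pos: [408.0, 324.4, 119.4]
eef_rot: [-2.378, 1.569, -2.37]
wrist_force: [-0.0, -0.0, -1.5]
finger_gap: 45.8
```

```bash
python3 - <<'E'
from h import *
plan((408.3,325.1,60,0.5),(408.3,325.1,41.5,.5))
E
```

```text
t 36.60 pos [408.  324.4 119.4] jawyaw 0.4 gap 45.8 J6 34.0 F [-0.  -0.  -1.5] tilt [-0.0015 -0.0015 -1.    ]
   (408.3, 325.1, 60, 0.5) -> shift [59.4  0.7  0.4] turn -0.1
   (408.3, 325.1, 41.5, 0.5) -> shift [77.9  0.8  0.4] turn -0.1
```

{"name": "arm_command", "arguments": {
  "series": [
    [40,[30,0.8,0.4],0],
    [40,[60,0.8,0.4],0],
    [40,[72,0.8,0.4],0],
    [40,[75,0.8,0.4],0],
    [40,[75,0.8,0.4],0]
  ]
}}

```text
clock: 37.22
eef_pos: [408.8, 325.1, 45.2]
eef_rot: [-2.172, 1.57, -2.165]
wrist_force: [0.7, -0.0, -1.0]
finger_gap: 45.6
```

```bash
python3 - <<'E'
from h import *
plan((408.3,325.1,41.0,.5))
c=snap('scene','s10.png'); cv2.imwrite('pics/s10x.png',cv2.resize(c['pixels'][170:290,370:530,::-1],(800,600),interpolation=cv2.INTER_CUBIC))
E
```

```text
t 37.23 pos [408.8 325.1  45.2] jawyaw 0.4 gap 45.6 J6 34.1 F [ 0.7 -0.  -1. ] tilt [-6.e-04 -9.e-04 -1.e+00]
   (408.3, 325.1, 41.0, 0.5) -> shift [ 4.2 -0.  -0.5] turn -0.1
```

View pics/s10x.png

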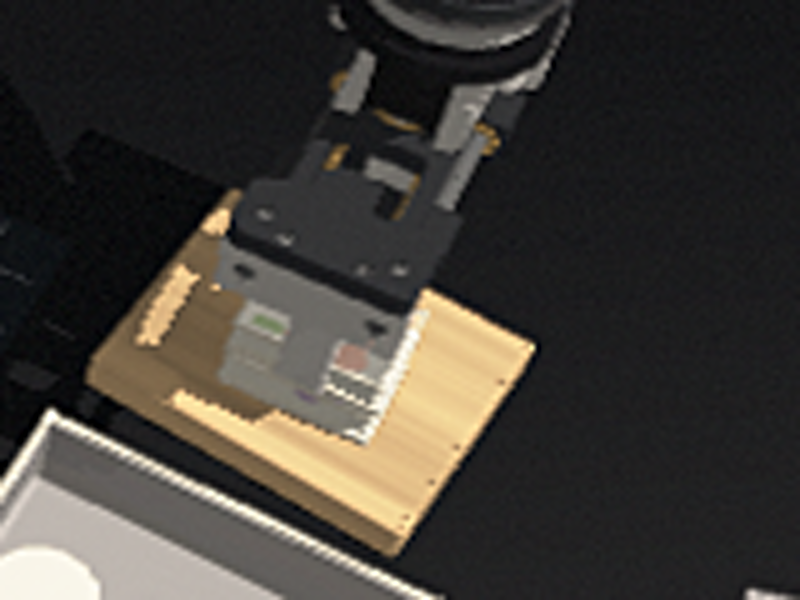

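{"name": "arm_command", "arguments": {
  "series": [
    [40,[3,0,-0.5],0],
    [40,[4.5,0,-0.5],0],
    [40,[4.5,0,-0.5],0],
    [40,[4.5,0,-0.5],0]
  ]
}}

```text
clock: 37.78
eef_pos: [408.3, 325.3, 40.9]
eef_rot: [-1.941, 1.57, -1.934]
wrist_force: [-0.1, 0.1, 0.3]
finger_gap: 45.9
```

```bash
python3 - <<'E'
from h import *
plan((408.3,325.1,41.0,.5),(408.3,325.1,24.0,.5))
E
```

```text
t 37.77 pos [408.3 325.3  40.9] jawyaw 0.4 gap 45.9 J6 34.1 F [-0.1  0.1  0.3] tilt [-2.e-04 -7.e-04 -1.e+00]
   (408.3, 325.1, 41.0, 0.5) -> shift [-0.1 -0.2 -0. ] turn -0.1
   (408.3, 325.1, 24.0, 0.5) -> shift [16.9 -0.2 -0. ] turn -0.1
```

{"name": "arm_command", "arguments": {
  "series": [
    [56,[0,0,0],0],
    [56,[0,0,0],0],
    [56,[10,0,0],0],
    [56,[17,0,0],0],
    [56,[17,0,0],0],
    [40,[17,0,0],0],
    [40,[17,0,0],0],
    [40,[17,0,0],0],
    [40,[17,0,0],0]
  ],
  "newtons": 10
}}

```text
clock: 38.9
eef_pos: [408.4, 325.3, 24.0]
eef_rot: [-1.769, 1.57, -1.761]
wrist_force: [-0.7, -1.2, -0.9]
finger_gap: 45.5
```

```bash
python3 - <<'E'
from h import *
plan((408.3,325.1,41.0,.5),(408.3,325.1,24.0,.5))
E
```

```text
t 38.90 pos [408.4 325.3  24. ] jawyaw 0.4 gap 45.5 J6 34.1 F [-0.7 -1.2 -0.9] tilt [-1.e-04 -5.e-04 -1.e+00]
   (408.3, 325.1, 41.0, 0.5) -> shift [-17.   -0.2  -0.1] turn -0.1
   (408.3, 325.1, 24.0, 0.5) -> shift [ 0.  -0.2 -0.1] turn -0.1
```

{"name": "arm_command", "arguments": {
  "series": [
    [60,[0,0,0],0],
    [60,[0,0,0],0],
    [60,[-45,0,0],0],
    [84,[-45,0,0],-10],
    [84,[-45,0,0],-20],
    [84,[-45,0,0],-30],
    [84,[-45,0,0],-40],
    [84,[-45,0,0],-50],
    [84,[-45,0,0],-60],
    [84,[-45,0,0],-70],
    [84,[-45,0,0],-80],
    [84,[-45,0,0],-90]
  ]
}}

```text
clock: 40.4
eef_pos: [408.4, 325.4, 69.1]
eef_rot: [3.096, 1.57, -1.603]
wrist_force: [0.1, -0.1, -0.4]
finger_gap: 84.4
```

{"name": "arm_command", "arguments": {
  "series": [
    [84,[0,0,0],0],
    [84,[25,0,0],0],
    [84,[44,0,0],0],
    [84,[45,0,0],0],
    [60,[45,0,0],0],
    [60,[45,0,0],0],
    [60,[45,0,0],0],
    [60,[45,0,0],0]
  ]
}}

```text
clock: 41.4
eef_pos: [408.7, 325.6, 24.8]
eef_rot: [-1.404, 1.57, 0.179]
wrist_force: [0.1, -1.6, 6.3]
finger_gap: 64.2
```

```bash
python3 - <<'E'
from h import *
plan((408.3,325.1,24.0,90.4))
E
```

```text
t 41.40 pos [408.7 325.6  24.8] jawyaw 90.7 gap 64.2 J6 -56.2 F [ 0.1 -1.6  6.3] tilt [ 9.e-04  2.e-04 -1.e+00]
   (408.3, 325.1, 24.0, 90.4) -> shift [ 0.8  0.4 -0.5] turn 0.3
```

{"name": "arm_command", "arguments": {
  "series": [
    [84,[0,0,0],0],
    [84,[0,0,0],0],
    [84,[-50,0,0],0],
    [84,[-100,0,0],0],
    [84,[-125,0,0],0],
    [84,[-125,0,0],0],
    [84,[-125,0,0],0]
  ]
}}

```text
clock: 42.28
eef_pos: [408.2, 325.2, 148.5]
eef_rot: [2.574, 1.57, -2.125]
wrist_force: [0.2, 0.5, -0.2]
finger_gap: 83.9
```

```bash
python3 - <<'E'
from h import *
plan((651.8,-172.7,150,83.6))
E
```

```text
t 42.27 pos [408.2 325.2 148.5] jawyaw 90.8 gap 83.9 J6 -56.2 F [ 0.2  0.5 -0.2] tilt [-5.e-04 -9.e-04 -1.e+00]
   (651.8, -172.7, 150, 83.6) -> shift [  -1.2 -237.1 -501.1] turn 7.2
```

{"name": "arm_command", "arguments": {
  "series": [
    [84,[0,-23,-50],0],
    [84,[0,-47,-100],4],
    [84,[0,-71,-150],7.2],
    [84,[0,-95,-200],7.2],
    [84,[0,-118,-250],7.2],
    [84,[0,-142,-300],7.2],
    [84,[0,-165,-350],7.2],
    [84,[0,-190,-400],7.2],
    [84,[0,-213,-450],7.2],
    [84,[0,-235,-495],7.2],
    [84,[0,-237,-501],7.2],
    [84,[0,-237,-501],7.2]
  ]
}}

```text
clock: 43.78
eef_pos: [651.2, -172.3, 147.0]
eef_rot: [1.664, 1.568, 3.122]
wrist_force: [-0.5, 0.2, -0.4]
finger_gap: 83.8
```

```bash
python3 - <<'E'
from h import *
c=snap('top','t11.png'); cv2.imwrite('pics/t11x.png',cv2.resize(c['pixels'][100:380,50:430,::-1],(800,590),interpolation=cv2.INTER_CUBIC))
c2=snap('scene','s11.png'); cv2.imwrite('pics/s11x.png',cv2.resize(c2['pixels'][150:290,350:530,::-1],(771,600),interpolation=cv2.INTER_CUBIC))
P,Q,uv=case(c2,651,-172,0); print(cv2.minAreaRect(P))
P,Q,uv=case(c,651,-172,0); print(cv2.minAreaRect(P))
plan((651.8,-172.7,150,83.6),(651.8,-172.7,3.5,83.6))
E
```

```text
((650.7644653320312, -168.80075073242188), (71.33930206298828, 56.35137176513672), 83.86893463134766)
((654.7261352539062, -183.73052978515625), (149.10662841796875, 194.58998107910156), 81.22663116455078)
t 43.88 pos [ 651.4 -171.4  148.2] jawyaw 83.6 gap 84.3 J6 -101.4 F [0.3 0.9 0.6] tilt [-1.5e-03 -4.0e-04 -1.0e+00]
   (651.8, -172.7, 150, 83.6) -> shift [-1.8 -0.6 -1.2] turn 0.0
   (651.8, -172.7, 3.5, 83.6) -> shift [144.7  -0.8  -1.2] turn 0.0
```

View pics/t11x.png

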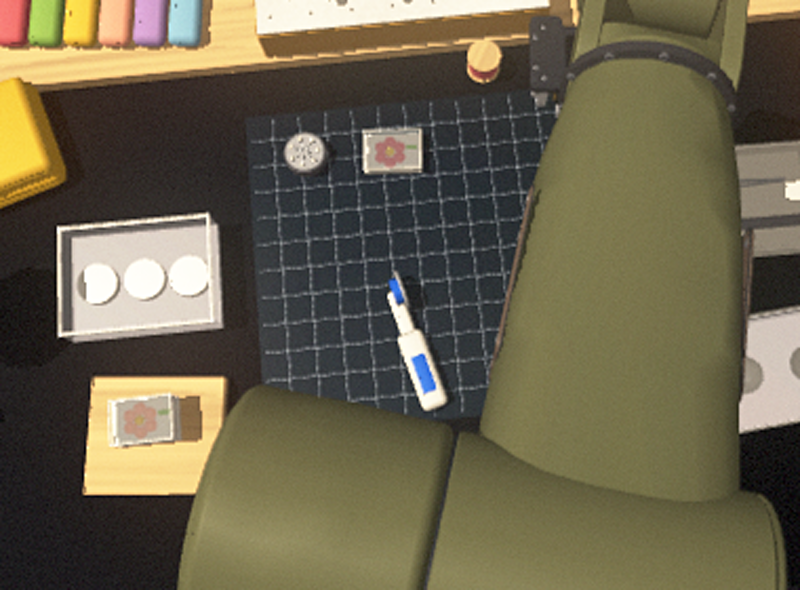

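View pics/s11x.png

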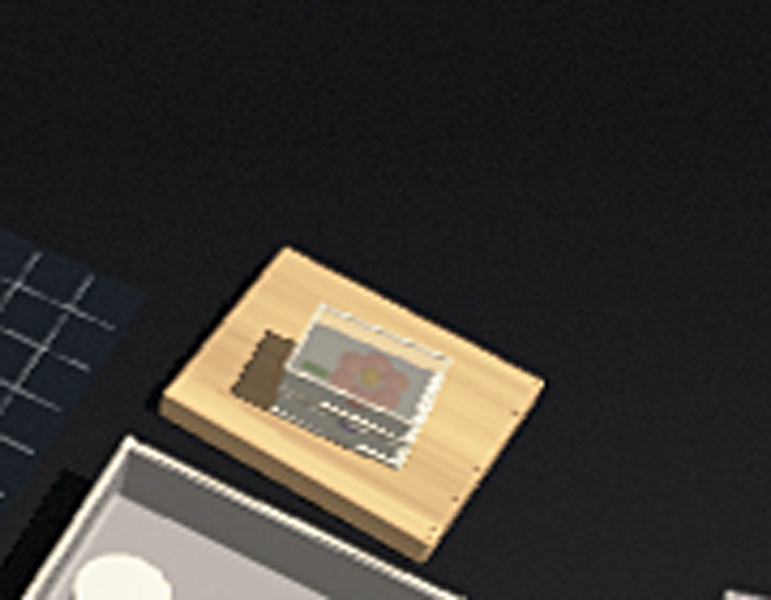

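The two cases on the board are flush. Next I squeeze the blue case along y to centre it.

{"name": "arm_command", "arguments": {
  "series": [
    [84,[50,-0.8,-1.2],0],
    [84,[100,-0.8,-1.2],0],
    [84,[138,-0.8,-1.2],0],
    [84,[144,-0.8,-1.2],0],
    [84,[144,-0.8,-1.2],0],
    [60,[144,-0.8,-1.2],0],
    [60,[144,-0.8,-1.2],0],
    [60,[144,-0.8,-1.2],0],
    [60,[144,-0.8,-1.2],0],
    [60,[144,-0.8,-1.2],0]
  ]
}}

```text
clock: 45.12
eef_pos: [652.3, -172.8, 5.3]
eef_rot: [2.999, 1.57, -1.825]
wrist_force: [-0.5, 1.2, 6.4]
finger_gap: 64.0
```

{"name": "arm_command", "arguments": {
  "series": [
    [84,[0,0,0],0],
    [84,[0,0,0],0],
    [84,[-45,0,0],0],
    [80,[-45,0,0],10],
    [70,[-45,0,0],20],
    [56,[-45,0,0],30],
    [56,[-45,0,0],40],
    [56,[-45,0,0],50],
    [56,[-45,0,0],60],
    [56,[-45,0,0],70],
    [56,[-45,0,0],80],
    [56,[-45,0,0],90]
  ]
}}

```text
clock: 46.62
eef_pos: [652.2, -172.8, 50.1]
eef_rot: [-2.134, 1.57, -2.251]
wrist_force: [-0.1, 0.1, 1.1]
finger_gap: 55.9
```

```bash
python3 - <<'E'
from h import *
plan((651.8,-172.7,4,-6.4))
c2=snap('scene','s12.png'); cv2.imwrite('pics/s12x.png',cv2.resize(c2['pixels'][140:280,110:290,::-1],(771,600),interpolation=cv2.INTER_CUBIC))
E
```

```text
t 46.62 pos [ 652.2 -172.8   50.1] jawyaw -6.7 gap 55.9 J6 -11.2 F [-0.1  0.1  1.1] tilt [-5.e-04 -6.e-04 -1.e+00]
   (651.8, -172.7, 4, -6.4) -> shift [46.1  0.1 -0.4] turn -0.3
```

View pics/s12x.png

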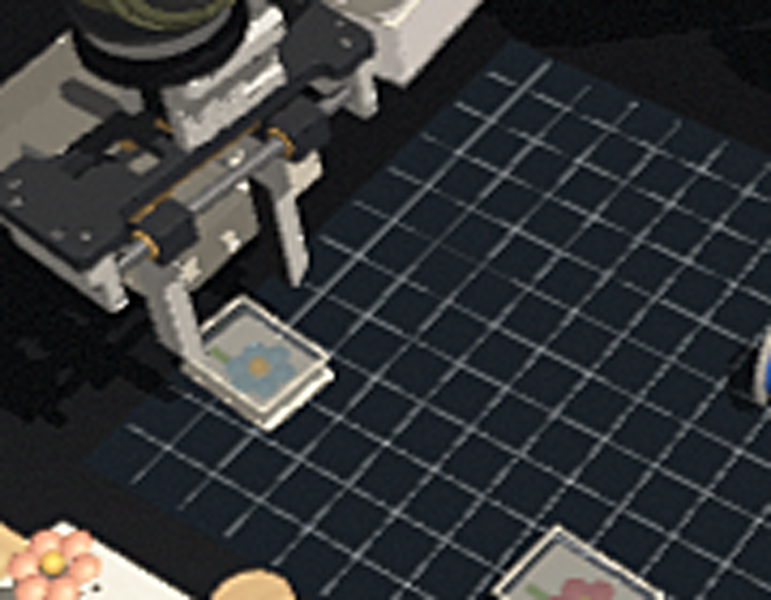

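{"name": "arm_command", "arguments": {
  "series": [
    [56,[30,0.1,0],0],
    [56,[44,0.1,0],0],
    [56,[46,0.1,0],0],
    [56,[46,0.1,0],0],
    [40,[46,0.1,0],0],
    [40,[46,0.1,0],0],
    [40,[46,0.1,0],0],
    [40,[46,0.1,0],0]
  ],
  "newtons": 35
}}

```text
clock: 47.68
eef_pos: [652.6, -172.8, 5.0]
eef_rot: [-0.847, 1.57, -0.974]
wrist_force: [-1.4, -0.2, 6.7]
finger_gap: 45.6
```

```bash
python3 - <<'E'
from h import *
plan((651.8,-172.7,140,-6.4))
E
```

```text
t 47.67 pos [ 652.6 -172.8    5. ] jawyaw -7.2 gap 45.6 J6 -10.7 F [-1.4 -0.2  6.7] tilt [ 7.e-04 -1.e-03 -1.e+00]
   (651.8, -172.7, 140, -6.4) -> shift [-1.35e+02 -1.00e-01 -7.00e-01] turn -0.8
```

{"name": "arm_command", "arguments": {
  "series": [
    [40,[-20,0,0],0],
    [40,[-60,0,0],0],
    [40,[-110,0,0],0],
    [40,[-140,0,0],0],
    [40,[-140,0,0],0],
    [40,[-140,0,0],0]
  ]
}}

```text
clock: 48.42
eef_pos: [652.0, -172.6, 144.1]
eef_rot: [-2.319, 1.57, -2.445]
wrist_force: [0.4, -0.4, -2.1]
finger_gap: 45.6
```

```bash
python3 - <<'E'
from h import *
plan((408.4,325.5,140,0.5))
E
```

```text
t 48.42 pos [ 652.  -172.6  144.1] jawyaw -7.2 gap 45.6 J6 -10.7 F [ 0.4 -0.4 -2.1] tilt [-7.e-04 -6.e-04 -1.e+00]
   (408.4, 325.5, 140, 0.5) -> shift [   4.   463.5 -304.3] turn -7.7
```

{"name": "arm_command", "arguments": {
  "series": [
    [40,[0,42,-28],-2],
    [40,[0,85,-56],-4],
    [40,[0,128,-84],-6],
    [40,[0,170,-112],-7.7],
    [40,[0,213,-140],-7.7],
    [40,[0,256,-168],-7.7],
    [40,[0,299,-196],-7.7],
    [40,[0,342,-224],-7.7],
    [40,[0,385,-252],-7.7],
    [40,[0,428,-280],-7.7],
    [40,[4,460,-302],-7.7],
    [40,[4,463.5,-304.5],-7.7]
  ]
}}

```text
clock: 49.92
eef_pos: [406.5, 326.7, 138.4]
eef_rot: [-2.561, 1.567, -2.55]
wrist_force: [-0.1, -0.3, -0.4]
finger_gap: 46.0
```

{"name": "arm_command", "arguments": {
  "series": [
    [40,[0,0,0],0],
    [40,[0,0,0],0],
    [40,[0,0,0],0]
  ]
}}

```text
clock: 50.3
eef_pos: [406.9, 326.0, 138.4]
eef_rot: [-2.541, 1.567, -2.531]
wrist_force: [-0.4, -0.1, -0.9]
finger_gap: 45.8
```

```bash
python3 - <<'E'
from h import *
plan((408.4,325.5,63,.6),(408.4,325.5,59.0,.6))
E
```

```text
t 50.30 pos [406.9 326.  138.4] jawyaw 0.6 gap 45.8 J6 34.1 F [-0.4 -0.1 -0.9] tilt [-0.0032 -0.0022 -1.    ]
   (408.4, 325.5, 63, 0.6) -> shift [75.3 -0.4  1.7] turn -0.0
   (408.4, 325.5, 59.0, 0.6) -> shift [79.3 -0.4  1.8] turn -0.0
```

{"name": "arm_command", "arguments": {
  "series": [
    [40,[35,-0.4,1.7],0],
    [40,[62,-0.4,1.7],0],
    [40,[74,-0.4,1.7],0],
    [40,[75,-0.4,1.7],0],
    [40,[75,-0.4,1.7],0]
  ]
}}

```text
clock: 50.92
eef_pos: [408.9, 325.7, 64.3]
eef_rot: [-2.553, 1.568, -2.544]
wrist_force: [-0.4, -0.6, -0.5]
finger_gap: 45.9
```

```bash
python3 - <<'E'
from h import *
plan((408.4,325.5,59.2,.6))
E
```

```text
t 50.92 pos [408.9 325.7  64.3] jawyaw 0.6 gap 45.9 J6 34.0 F [-0.4 -0.6 -0.5] tilt [-0.002  -0.0014 -1.    ]
   (408.4, 325.5, 59.2, 0.6) -> shift [ 5.1 -0.2 -0.5] turn -0.0
```

Lower onto the pile, open, drop 17 mm, and squeeze flush in x.

{"name": "arm_command", "arguments": {
  "series": [
    [40,[4,-0.2,-0.5],0],
    [40,[5.2,-0.2,-0.5],0],
    [40,[5.2,-0.2,-0.5],0],
    [40,[5.2,-0.2,-0.5],0],
    [56,[5.2,-0.2,-0.5],0],
    [56,[5.2,-0.2,-0.5],0],
    [56,[15,-0.2,-0.5],0],
    [56,[22,-0.2,-0.5],0],
    [56,[22,-0.2,-0.5],0]
  ]
}}

```text
clock: 52.05
eef_pos: [407.9, 325.2, 41.4]
eef_rot: [-2.554, 1.567, -2.544]
wrist_force: [1.1, 0.4, 0.6]
finger_gap: 55.9
```

{"name": "arm_command", "arguments": {
  "series": [
    [56,[0,0,0],0],
    [40,[0,0,0],0],
    [40,[0,0,0],0],
    [40,[0,0,0],0],
    [40,[0,0,0],0]
  ],
  "newtons": 10
}}

```text
clock: 52.68
eef_pos: [408.0, 325.3, 41.6]
eef_rot: [-2.549, 1.567, -2.539]
wrist_force: [0.2, 0.8, 1.4]
finger_gap: 46.0
```

```bash
python3 - <<'E'
from h import *
plan((408.4,325.5,42,.6))
E
```

```text
t 52.67 pos [408.  325.3  41.6] jawyaw 0.6 gap 46.0 J6 34.0 F [0.2 0.8 1.4] tilt [-0.003 -0.002 -1.   ]
   (408.4, 325.5, 42, 0.6) -> shift [-0.4  0.2  0.4] turn -0.0
```

Now the y squeeze, as before: lift clear, turn −90°, lower.

{"name": "arm_command", "arguments": {
  "series": [
    [60,[0,0,0],0],
    [60,[0,0,0],0],
    [60,[-45,0,0],0],
    [84,[-45,0,0],-10],
    [84,[-45,0,0],-20],
    [84,[-45,0,0],-30],
    [84,[-45,0,0],-40],
    [84,[-45,0,0],-50],
    [84,[-45,0,0],-60],
    [84,[-45,0,0],-70],
    [84,[-45,0,0],-80],
    [84,[-45,0,0],-90]
  ]
}}

```text
clock: 54.18
eef_pos: [408.1, 325.3, 86.6]
eef_rot: [2.155, 1.567, -2.542]
wrist_force: [-0.6, -0.4, -0.0]
finger_gap: 83.9
```

```bash
python3 - <<'E'
from h import *
plan((408.3,325.5,42,90.6))
E
```

```text
t 54.17 pos [408.1 325.3  86.6] jawyaw 90.9 gap 83.9 J6 -56.4 F [-0.6 -0.4 -0. ] tilt [-0.0031 -0.0021 -1.    ]
   (408.3, 325.5, 42, 90.6) -> shift [44.6 -0.3  0.3] turn 0.3
```

{"name": "arm_command", "arguments": {
  "series": [
    [84,[25,-0.3,0.3],0.3],
    [84,[43,-0.3,0.3],0.3],
    [84,[44.5,-0.3,0.3],0.3],
    [84,[44.5,-0.3,0.3],0.3],
    [60,[44.5,-0.3,0.3],0.3],
    [60,[44.5,-0.3,0.3],0.3],
    [60,[44.5,-0.3,0.3],0.3],
    [60,[44.5,-0.3,0.3],0.3],
    [60,[44.5,-0.3,0.3],0.3]
  ]
}}

```text
clock: 55.3
eef_pos: [408.5, 325.6, 42.5]
eef_rot: [2.17, 1.568, -2.532]
wrist_force: [-1.9, -1.3, 6.2]
finger_gap: 64.0
```

```bash
python3 - <<'E'
from h import *
plan((408.3,325.5,42,90.6))
E
```

```text
t 55.30 pos [408.5 325.6  42.5] jawyaw 90.6 gap 64.0 J6 -56.0 F [-1.9 -1.3  6.2] tilt [-0.0026 -0.0018 -1.    ]
   (408.3, 325.5, 42, 90.6) -> shift [ 0.5  0.2 -0.1] turn -0.0
```

Flush. Release, rise, and go to the red case.

{"name": "arm_command", "arguments": {
  "series": [
    [84,[0,0,0],0],
    [84,[0,0,0],0],
    [84,[-50,0,0],0],
    [84,[-100,0,0],0],
    [84,[-110,0,0],0],
    [84,[-110,0,0],0],
    [84,[-110,0,0],0]
  ]
}}

```text
clock: 56.18
eef_pos: [408.2, 325.5, 150.8]
eef_rot: [2.166, 1.565, -2.536]
wrist_force: [0.2, 0.2, -0.1]
finger_gap: 84.0
```

```bash
python3 - <<'E'
from h import *
c=snap('top','t13.png')
P,Q,uv=case(c,681,47,0); print(cv2.minAreaRect(P))
plan((682.2,47,150,85.9))
E
```

```text
((681.6157836914062, 46.89173889160156), (66.55640411376953, 53.623538970947266), 85.55406188964844)
t 56.23 pos [408.2 325.5 150.9] jawyaw 90.6 gap 84.2 J6 -56.0 F [ 0.  -0.1 -0.6] tilt [-0.0047 -0.0033 -1.    ]
   (682.2, 47, 150, 85.9) -> shift [   0.5 -271.1 -281.3] turn 4.7
```

{"name": "arm_command", "arguments": {
  "series": [
    [84,[0,-38,-39],0],
    [84,[0,-76,-79],3],
    [84,[0,-114,-118],4.7],
    [84,[0,-152,-158],4.7],
    [84,[0,-190,-197],4.7],
    [84,[0,-228,-237],4.7],
    [84,[0,-262,-272],4.7],
    [84,[0,-271,-281.5],4.7],
    [84,[0,-271,-281.5],4.7],
    [84,[0,-271,-281.5],4.7]
  ]
}}

```text
clock: 57.48
eef_pos: [681.4, 48.0, 150.3]
eef_rot: [2.166, 1.565, -2.617]
wrist_force: [-0.2, 0.2, -0.2]
finger_gap: 84.0
```

```bash
python3 - <<'E'
from h import *
plan((682.2,47,4,85.7))
c2=snap('scene','s14.png'); cv2.imwrite('pics/s14x.png',cv2.resize(c2['pixels'][140:380,180:500,::-1],(800,600),interpolation=cv2.INTER_CUBIC))
E
```

```text
t 57.48 pos [681.4  48.  150.3] jawyaw 86.0 gap 84.0 J6 -84.9 F [-0.2  0.2 -0.2] tilt [-0.0054 -0.0031 -1.    ]
   (682.2, 47, 4, 85.7) -> shift [146.3  -1.6  -0.4] turn 0.3
```

View pics/s14x.png

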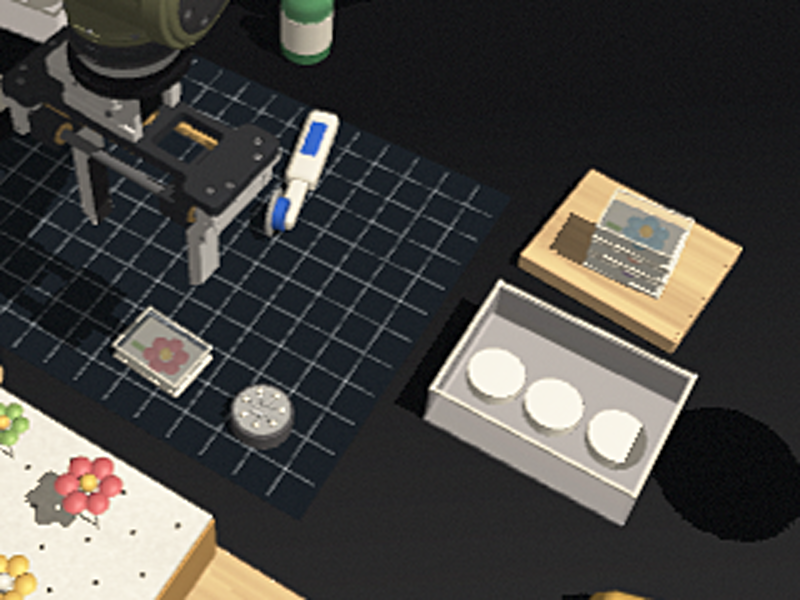

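The three cases stand squarely on the board. Next I go down on the red case, with a tilt correction at the start of the descent.

{"name": "arm_command", "arguments": {
  "series": [
    [84,[50,-1,-0.4],0]
  ]
}}

```text
clock: 57.65
eef_pos: [683.8, 48.7, 104.2]
eef_rot: [-2.314, 1.567, -0.812]
wrist_force: [1.0, -0.4, -0.6]
finger_gap: 83.8
```

```bash
python3 - <<'E'
from h import *
plan((682.2,47,4,85.7))
E
```

```text
t 57.65 pos [683.8  48.7 104.2] jawyaw 86.0 gap 83.8 J6 -84.9 F [ 1.  -0.4 -0.6] tilt [ 0.0028 -0.003  -1.    ]
   (682.2, 47, 4, 85.7) -> shift [100.2   1.8  -1.5] turn 0.3
```

{"name": "arm_command", "arguments": {
  "series": [
    [84,[50,1.8,-1.5],0],
    [84,[50,1.8,-1.5],0],
    [84,[50,1.8,-1.5],0]
  ]
}}

```text
clock: 58.02
eef_pos: [682.9, 47.7, 56.8]
eef_rot: [-1.981, 1.564, -0.478]
wrist_force: [-0.2, 0.3, 0.6]
finger_gap: 84.1
```

```bash
python3 - <<'E'
from h import *
plan((682.2,47,4,85.7))
E
```

```text
t 58.02 pos [682.9  47.7  56.8] jawyaw 86.1 gap 84.1 J6 -85.0 F [-0.2  0.3  0.6] tilt [ 0.0056 -0.0029 -1.    ]
   (682.2, 47, 4, 85.7) -> shift [52.8  1.  -0.6] turn 0.4
```

{"name": "arm_command", "arguments": {
  "series": [
    [84,[30,1,-0.6],0.4],
    [84,[51,1,-0.6],0.4],
    [84,[52.5,1,-0.6],0.4],
    [84,[52.5,1,-0.6],0.4],
    [60,[52.5,1,-0.6],0.4],
    [60,[52.5,1,-0.6],0.4],
    [60,[52.5,1,-0.6],0.4],
    [60,[52.5,1,-0.6],0.4],
    [60,[52.5,1,-0.6],0.4]
  ]
}}

```text
clock: 59.15
eef_pos: [682.4, 47.0, 4.8]
eef_rot: [-1.936, 1.564, -0.441]
wrist_force: [-2.0, -0.1, 5.9]
finger_gap: 64.0
```

{"name": "arm_command", "arguments": {
  "series": [
    [84,[0,0,0],0],
    [84,[0,0,0],0],
    [84,[-45,0,0],0],
    [80,[-45,0,0],10],
    [70,[-45,0,0],20],
    [56,[-45,0,0],30],
    [56,[-45,0,0],40],
    [56,[-45,0,0],50],
    [56,[-45,0,0],60],
    [56,[-45,0,0],70],
    [56,[-45,0,0],80],
    [56,[-45,0,0],90]
  ]
}}

```text
clock: 60.65
eef_pos: [682.0, 47.1, 49.5]
eef_rot: [-0.383, 1.564, -0.465]
wrist_force: [0.6, -0.0, -0.1]
finger_gap: 56.2
```

```bash
python3 - <<'E'
from h import *
plan((682.5,47,4.5,-4.1))
E
```

```text
t 60.65 pos [682.   47.1  49.5] jawyaw -4.6 gap 56.2 J6 5.7 F [ 0.6 -0.  -0.1] tilt [ 0.0058 -0.0029 -1.    ]
   (682.5, 47, 4.5, -4.1) -> shift [45.   0.1  0.2] turn -0.5
```

{"name": "arm_command", "arguments": {
  "series": [
    [56,[30,0.1,0],0],
    [56,[43.5,0.1,0],0],
    [56,[45,0.1,0],0],
    [56,[45,0.1,0],0],
    [40,[45,0.1,0],0],
    [40,[45,0.1,0],0],
    [40,[45,0.1,0],0],
    [40,[45,0.1,0],0]
  ],
  "newtons": 35
}}

```text
clock: 61.65
eef_pos: [682.7, 47.1, 5.4]
eef_rot: [-0.309, 1.563, -0.39]
wrist_force: [-1.4, -0.2, 5.9]
finger_gap: 45.9
```

```bash
python3 - <<'E'
from h import *
plan((682.2,47,150,-4.1))
E
```

```text
t 61.65 pos [682.7  47.1   5.4] jawyaw -4.6 gap 45.9 J6 5.7 F [-1.4 -0.2  5.9] tilt [ 0.0071 -0.0029 -1.    ]
   (682.2, 47, 150, -4.1) -> shift [-144.6   -0.5    0.6] turn -0.5
```

{"name": "arm_command", "arguments": {
  "series": [
    [40,[-20,0,0],0],
    [40,[-60,0,0],0],
    [40,[-110,0,0],0],
    [40,[-145,0,0],0],
    [40,[-145,0,0],0],
    [40,[-145,0,0],0]
  ]
}}

```text
clock: 62.4
eef_pos: [681.3, 47.5, 150.0]
eef_rot: [-0.368, 1.564, -0.449]
wrist_force: [-0.6, -1.5, -0.9]
finger_gap: 45.5
```

```bash
python3 - <<'E'
from h import *
plan((408.3,325.5,145,0.6))
E
```

```text
t 62.40 pos [681.3  47.5 150. ] jawyaw -4.6 gap 45.5 J6 5.7 F [-0.6 -1.5 -0.9] tilt [ 0.0061 -0.0029 -1.    ]
   (408.3, 325.5, 145, 0.6) -> shift [   2.5  255.  -294.6] turn -5.2
```

{"name": "arm_command", "arguments": {
  "series": [
    [40,[0,35,-40],-2],
    [40,[0,70,-81],-4],
    [40,[0,105,-121],-5.2],
    [40,[0,140,-162],-5.2],
    [40,[0,175,-202],-5.2],
    [40,[0,210,-243],-5.2],
    [40,[0,242,-280],-5.2],
    [40,[2,254,-294],-5.2],
    [40,[2,255,-294.5],-5.2],
    [40,[2,255,-294.5],-5.2],
    [40,[2,255,-294.5],-5.2]
  ]
}}

```text
clock: 63.78
eef_pos: [409.2, 324.7, 145.3]
eef_rot: [-0.497, 1.564, -0.489]
wrist_force: [-0.4, 0.3, -1.0]
finger_gap: 45.8
```

```bash
python3 - <<'E'
from h import *
plan((408.3,325.5,82,.6),(408.3,325.5,77.3,.6))
E
```

```text
t 63.77 pos [409.2 324.7 145.3] jawyaw 0.5 gap 45.8 J6 34.3 F [-0.4  0.3 -1. ] tilt [ 0.0059 -0.0032 -1.    ]
   (408.3, 325.5, 82, 0.6) -> shift [63.3  1.  -1.3] turn -0.1
   (408.3, 325.5, 77.3, 0.6) -> shift [68.   1.  -1.3] turn -0.1
```

{"name": "arm_command", "arguments": {
  "series": [
    [40,[35,1,-1.3],0],
    [40,[56,1,-1.3],0],
    [40,[62,1,-1.3],0],
    [40,[62,1,-1.3],0],
    [40,[62,1,-1.3],0]
  ]
}}

```text
clock: 64.4
eef_pos: [408.8, 325.6, 84.2]
eef_rot: [-0.326, 1.563, -0.318]
wrist_force: [-0.3, 0.5, 0.2]
finger_gap: 45.3
```

```bash
python3 - <<'E'
from h import *
plan((408.4,325.5,77.4,.6))
E
```

```text
t 64.40 pos [408.8 325.6  84.2] jawyaw 0.5 gap 45.3 J6 34.4 F [-0.3  0.5  0.2] tilt [ 0.0071 -0.0023 -1.    ]
   (408.4, 325.5, 77.4, 0.6) -> shift [ 6.8 -0.1 -0.4] turn -0.1
```

{"name": "arm_command", "arguments": {
  "series": [
    [40,[4,-0.1,-0.4],0],
    [40,[6.5,-0.1,-0.4],0],
    [40,[6.8,-0.1,-0.4],0],
    [40,[6.8,-0.1,-0.4],0],
    [56,[6.8,-0.1,-0.4],0],
    [56,[6.8,-0.1,-0.4],0],
    [56,[16,-0.1,-0.4],0],
    [56,[23,-0.1,-0.4],0],
    [56,[23,-0.1,-0.4],0]
  ]
}}

```text
clock: 65.53
eef_pos: [408.2, 325.2, 60.4]
eef_rot: [-0.508, 1.564, -0.501]
wrist_force: [-0.9, 0.1, 0.1]
finger_gap: 56.2
```

{"name": "arm_command", "arguments": {
  "series": [
    [56,[0,0,0],0],
    [40,[0,0,0],0],
    [40,[0,0,0],0],
    [40,[0,0,0],0],
    [40,[0,0,0],0]
  ],
  "newtons": 10
}}

```text
clock: 66.15
eef_pos: [408.3, 325.3, 60.5]
eef_rot: [-0.469, 1.564, -0.461]
wrist_force: [0.7, -0.8, 1.6]
finger_gap: 46.2
```

{"name": "arm_command", "arguments": {
  "series": [
    [60,[0,0,0],0],
    [60,[0,0,0],0],
    [60,[-45,0,0],0],
    [84,[-45,0,0],-10],
    [84,[-45,0,0],-20],
    [84,[-45,0,0],-30],
    [84,[-45,0,0],-40],
    [84,[-45,0,0],-50],
    [84,[-45,0,0],-60],
    [84,[-45,0,0],-70],
    [84,[-45,0,0],-80],
    [84,[-45,0,0],-90]
  ]
}}

```text
clock: 67.65
eef_pos: [407.9, 325.4, 105.5]
eef_rot: [-2.059, 1.564, -0.474]
wrist_force: [-0.1, 0.8, -0.6]
finger_gap: 84.2
```

```bash
python3 - <<'E'
from h import *
plan((408.4,325.6,60,90.6))
E
```

```text
t 67.65 pos [407.9 325.4 105.5] jawyaw 90.8 gap 84.2 J6 -55.9 F [-0.1  0.8 -0.6] tilt [ 0.006  -0.0031 -1.    ]
   (408.4, 325.6, 60, 90.6) -> shift [45.5 -0.2  0.4] turn 0.2
```

{"name": "arm_command", "arguments": {
  "series": [
    [84,[25,-0.2,0.4],0.2],
    [84,[43,-0.2,0.4],0.2],
    [84,[45,-0.2,0.4],0.2],
    [84,[45,-0.2,0.4],0.2],
    [60,[45,-0.2,0.4],0.2],
    [60,[45,-0.2,0.4],0.2],
    [60,[45,-0.2,0.4],0.2],
    [60,[45,-0.2,0.4],0.2],
    [60,[45,-0.2,0.4],0.2]
  ]
}}

```text
clock: 68.78
eef_pos: [408.6, 325.7, 60.9]
eef_rot: [-1.984, 1.564, -0.403]
wrist_force: [-1.2, -1.6, 5.5]
finger_gap: 63.9
```

{"name": "arm_command", "arguments": {
  "series": [
    [84,[0,0,0],0],
    [84,[0,0,0],0],
    [84,[-50,0,0],0],
    [84,[-100,0,0],0],
    [84,[-130,0,0],0],
    [84,[-130,-40,-40],0],
    [84,[-130,-60,-90],0],
    [84,[-130,-60,-140],0],
    [84,[-130,-60,-190],0],
    [84,[-130,-60,-240],0],
    [84,[-130,-60,-290],0],
    [84,[-130,-60,-290],0]
  ]
}}

```text
clock: 70.28
eef_pos: [470.6, 34.3, 192.1]
eef_rot: [-2.014, 1.564, -0.436]
wrist_force: [0.6, 0.5, 0.4]
finger_gap: 83.8
```

```bash
python3 - <<'E'
from h import *
plan()
for n in('top','scene'):
    c=snap(n,n+'15.png'); cv2.imwrite('pics/%s15x.png'%n,cv2.resize(c['pixels'][:,:,::-1],(800,600),interpolation=cv2.INTER_CUBIC))
    P=cloud(c); m=(P[...,2]>82)&(P[...,2]<100)&(abs(P[...,0]-408)<60)&(abs(P[...,1]-325)<60)&(c['range_z']>0)
    print(n,cv2.minAreaRect(P[m][:,:2].astype(np.float32)),np.median(P[m][:,2]))
    if n=='scene': cv2.imwrite('pics/s15z.png',cv2.resize(c['pixels'][140:280,360:520,::-1],(686,600),interpolation=cv2.INTER_CUBIC))
E
```

```text
t 70.28 pos [470.6  34.3 192.1] jawyaw 90.4 gap 83.8 J6 -90.5 F [0.6 0.5 0.4] tilt [ 0.0065 -0.003  -1.    ]
top ((408.265625, 325.39617919921875), (46.242431640625, 64.508056640625), 0.7204192280769348) 89.47234996649067
scene ((410.3329162597656, 326.15606689453125), (63.71617126464844, 50.03171157836914), 89.58735656738281) 89.56384111646523
```

View pics/top15x.png

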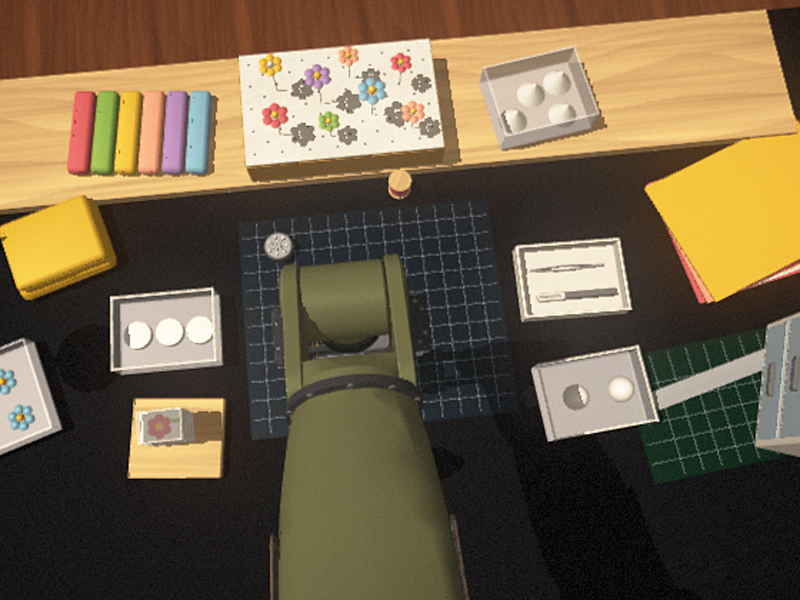

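View pics/scene15x.png

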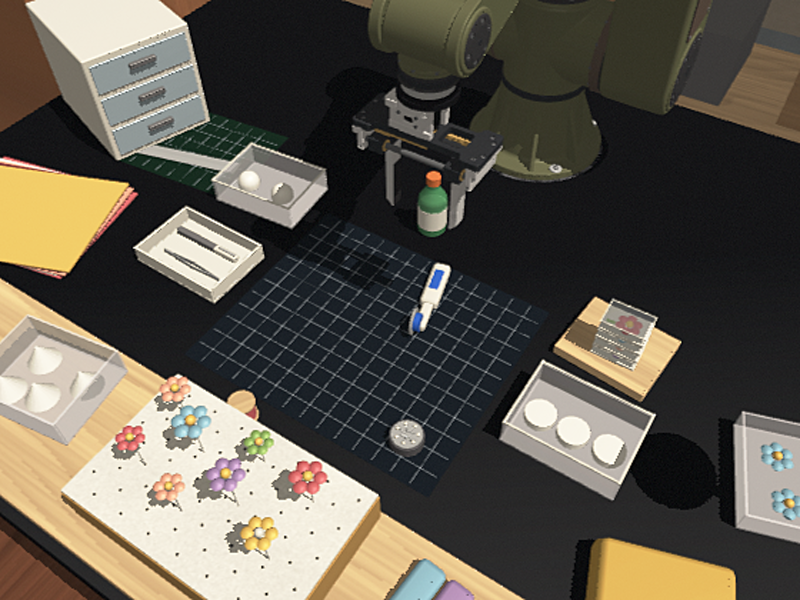

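View pics/s15z.png

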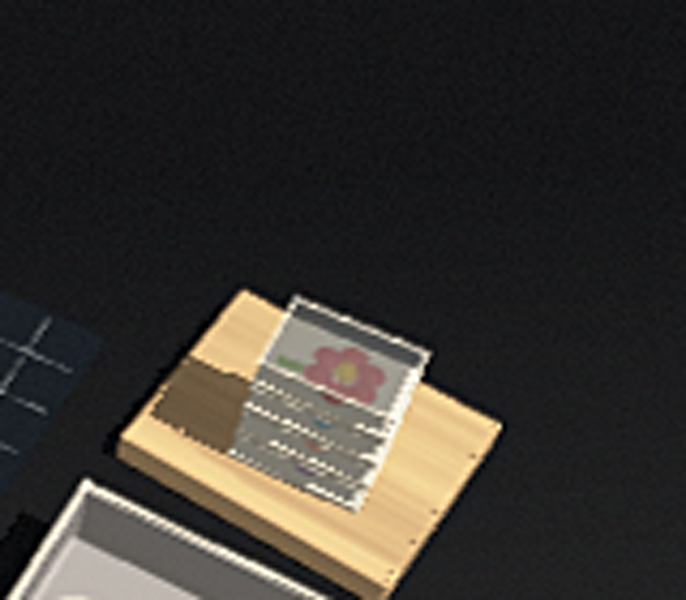

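Everything is in its place: the pile is square with its top at 90 mm, and the cutter and pin dish look unmoved. Handing in.

```bash
python3 -c "
from cell import sign_off; print(sign_off())"
```

```text
the job is handed in; nothing more can be done
None
```

The job is done and handed in at about 70 s of the 210 s allowed.

- **Tools:** the pen and the tweezers lie in the tool tray, along its length. There was no second pen.
- **Foam:** both discs are in the disc box and the one dome is in the dome box, all pinched at 15 N. There was no second dome.
- **Cases:** orange, blue and red are stacked on the base case, with every flower stem pointing the same way. The blue case had been knocked aside during the run, so I measured it again before picking it up.
- **Squaring the pile:** after placing each case I squeezed it and the one below along both sides at 10 N to make them flush. The base case shifted by less than about 1 mm.

**Last checks:**
- **Pile:** the top camera put the pile's top face at (408.3, 325.4), 46.2 × 64.5 mm, turned 0.7°, at a height of 89.5 mm against an ideal 90 mm. The scene camera disagreed by about 2 mm in x and read one side about 4 mm too wide. That fits its earlier bias from seeing the case sides, and the picture shows the pile flush.
- **Cutter and pin dish:** both look unmoved in the pictures.
- **Gripper:** it was open and clear of everything at hand-in, with a leftover tilt of about 0.4°.

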